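# Charge the ball mill with the scoop and start it

### The job

Using the scoop, move every white ball from the feed tray into the open jar on the mill, without touching the balls with the fingers. Once all are in, dip the scoop's front edge well down into the copper rinse pot, at least a third of the pot's depth, then stand the scoop upright on its blue mat and let go. Then put the lid squarely on the jar and, with the jar closed, press the green start button fully down; do not tip the pot over and leave the bottle, the white screw jar and the tube box alone.

Things in the scene. Friction and masses are not known exactly. Their poses are not given: they have to be found in the camera images.
- tray: dark blue open feed tray, fixed. Origin: centre of its underside; its -x end (towards the robot) is the low end. Inside is a channel 70 mm wide (y) between side walls 50 mm high, 4 mm thick. Its floor is level, 5 mm above the counter, from local x = -95 to 0 mm, then rises (0.087 rad) to x = +95 mm (13.3 mm above the counter), where a 50 mm high end wall stands; balls roll down to the level half
- tray_foot (a point): middle of the tray's low floor edge, local (-95, 0, 5) mm of the tray; from here a 50-degree ramp rises outward to x = -133 mm, 50 mm high, closing the low end
- scoop: hand scoop, 140 g: aluminium blade open at front and top, 80 mm long (x), 60 mm wide outside, 55 inside (y), floor 2 mm thick, side walls 30 mm high (8 mm over the front 26 mm), back wall 42 mm high at local x = +40 mm. Blue bar handle behind and above: 18 mm wide (y), local z 56 to 76 mm, x +38 to +120 mm. Origin: centre of the blade's underside; open front edge at x = -40 mm; z up
- scoop_tip (a point): middle of the scoop's front edge, local (-40, 0, 1) mm of the scoop
- scoop_grip (a point): where to hold the scoop's blue handle, on its centre line, local (64, 0, 66) mm of the scoop
- mat: light blue mat lying fixed on the counter, 240 mm (x) by 160 mm (y), 4 mm thick, where the scoop belongs. Origin: centre of its underside
- jar: round steel grinding jar, open at the top, fixed upright on the deck of the cream-coloured mill (mill 240 x 180 mm, deck 60 mm above the counter). Jar outside diameter 120 mm, inside 110 mm, 85 mm high, floor 6 mm thick. Origin: centre of its underside; z up
- jar_rim (a point): centre of the jar's mouth, at the height of its rim (145 mm above the counter)
- lid: the jar's loose lid: red disc 128 mm across and 8 mm thick, on a black plug 100 mm across and 10 mm deep that drops into the jar's mouth, and a black round knob 28 mm across and 30 mm high on top. Origin: centre of the plug's underside; disc from z = 10 to 18 mm, knob from z = 18 to 48 mm. Seated on the jar its origin is 10 mm below the rim
- pot: copper-coloured rinse pot, loose, open at the top: outside diameter 104 mm, inside 96 mm, 85 mm high, floor 6 mm thick, 0.5 kg. Origin: centre of its underside
- pot_rim (a point): centre of the rinse pot's mouth, at the height of its rim
- start (a joint): travel of the mill's green start button: 0 up, 0.006 m fully down; sprung, about 5 N
- start_top (a point): centre of the green start button's top (28 mm across), on the mill's control console, whose top is 105 mm above the counter, 115 mm in front of the jar's axis; it is pressed straight down
- bottle: bystander: amber bottle 60 mm across, 140 mm high; origin at the centre of its underside
- pail: bystander: white screw jar 70 mm across, 90 mm high; origin at the centre of its underside
- tubebox: bystander: blue box 80 x 120 x 45 mm with capped tubes on top; origin at the centre of its underside
- ball0: white ceramic grinding ball, 22 mm across, 21 g, smooth; origin at its centre. 5 to 8 balls are present
- ball1: white ceramic grinding ball, 22 mm across, 21 g, smooth; origin at its centre. 5 to 8 balls are present
- ball2: white ceramic grinding ball, 22 mm across, 21 g, smooth; origin at its centre. 5 to 8 balls are present
- ball3: white ceramic grinding ball, 22 mm across, 21 g, smooth; origin at its centre. 5 to 8 balls are present
- ball4: white ceramic grinding ball, 22 mm across, 21 g, smooth; origin at its centre. 5 to 8 balls are present
- ball5: white ceramic grinding ball, 22 mm across, 21 g, smooth; origin at its centre. 5 to 8 balls are present
- ball6: white ceramic grinding ball, 22 mm across, 21 g, smooth; origin at its centre. 5 to 8 balls are present
- ball7: white ceramic grinding ball, 22 mm across, 21 g, smooth; origin at its centre. 5 to 8 balls are present
Mind the look-alikes: they are no part of the job. Several things have the shape of the scoop; the one meant has the colours described above.

How it is judged:
By the outcome, as a careful person would: the job done as asked, in the order asked, and still so for the second after the job is handed in, with the robot touching nothing.
Of ball0, ball1, ball2, ball3, ball4, ball5, ball6, ball7 only 5 to 8 are there at a start; the rules pass over those that are not, and their reading is None.
At some moment in a run one of lid, pot may be knocked a few centimetres aside while the robot is not near it.
It also fails if it takes over 210 s, if anything falls off the work surface, if the arm or the gripper's body presses on something with over 40 N, if the wrist force passes 120 N, or if a joint passes its speed limit or range.

### The arm

A 6-joint arm with a two-finger parallel gripper is mounted at the origin on the work surface. World frame = base frame: x ahead of the robot, y to its left, z up, the work surface at z = 0. Lengths are in m, angles in rad, forces in N, time in s.
With the tool pointing down it reaches from about 0.3 to 0.875 m from the base axis. Payload 6.4 kg.
Tool frame: the origin (TCP) lies midway between the tips of the shut fingers; the grasp point (between the pads) lies 19 mm behind it (arm.grasp_offset is the y of the grasp point in the tool frame, in m); y points along the fingers, z is the direction in which the jaws open and shut, and the axes are right-handed (so a half turn about y gives the same grasp; the last joint's range is limited). The gripper opens to 88 mm and grips with 3 to 60 N. Pads are 18 mm wide; open, the fingers measure 123 mm over their backs; the gripper's body (75 mm by 187 mm) begins 45 mm behind the grasp point.
Start: joints at [0.971, 0.181, 1.607, -0, 1.354, -0.206], TCP at [0.221, 0.531, 0.21] pointing down, gripper open.
Joint ranges: [-2.99, 2.99], [-0.89, 2.07], [0.3, 2.58], [-1.14, 4.28], [0, 2.63], [-3.12, 3.12]. Speed limits (rad/s): [2.57, 2.57, 3.01, 3.14, 3.14, 3.14].

### API

Orientations are given as a rotation vector (axis times angle).
In Python, from plant import telemetry, imaging, job, arm gives the robot as it stands.
- The arm moves only by the shell command python3 -m handwheel 'ROWS'. ROWS is a JSON object of lists of equal length, an entry for each row: "grip": the opening, from 0 (shut) to 1 (fully open); "delta_pos": the shift along the tool's x, y, z in mm, a list of three; "rot": the turn, a rotation vector about the tool's x, y, z in rad, a list of three. In form: {"grip": [grip, ...], "delta_pos": [[tx, ty, tz], ...], "rot": [[wx, wy, wz], ...]}. A call has 1 to 8 rows; each row is the pose to reach, as a shift and turn from the pose commanded when the call began, along the tool's axes at that moment; what a row does not reach only later rows make up. A row lasts 1/8 s, in which the tool goes at most 62.5 mm and 10.7 degrees, less where a joint would pass 70% of its speed; a pose out of reach is approached as far as the arm can. A call with a gripper value outside its range is refused whole. The fingers move at their own pace and stop on an object; the grip force is fixed at half the most. Time passes only in rows, so rows that repeat a pose let the fingers close. It gives the time, the measured TCP pose, the force and the opening at its end, in the units of the state.
- telemetry.state(): the state, without advancing time (a new reading comes with each control period).
- imaging.camera(name): name is "scene" or "top" or "wrist"; returns (picture, depth): 384x512x3 uint8, red, green, blue; 384x512 float32, m along the optical axis (not along the pixel's ray), 0 where there is no reading.
- imaging.get_calibration(name): a dict with "mtx" (3x3 intrinsics, pixels), "T" (4x4, takes a point from camera to world coordinates); the wrist camera has in their place "hand_eye" (4x4, takes a point from camera to tool coordinates, whose origin is the TCP and whose axes are the tool frame's). Camera axes: x right, y down, z forward; pixel columns grow to the right and rows downward; lengths in m; the calibration is good to about 2 mm. A picture is of the moment at which its call begins: read the wrist's pose just before it. get_calibration takes no time and is no camera call.
- job.job_done(): hands the job in, once; it reports no verdict.
The state is a dict: "time_s": time; "joint_pos": joint angles; "joint_vel": joint speeds; "tau": joint torques, N m; "tcp_pos": TCP position; "tcp_rot": TCP orientation; "wrist_force": force on the tool from outside, world axes, zero at the start; "wrist_torque": the same for the moment, N m; "grip_width": finger opening in m.
Only numpy, scipy, OpenCV 4.12 (cv2) and the standard library are available. Lean on these libraries where they do the work, as an engineer would, in place of code of your own. Each camera call takes 0.05 s, during which the arm holds its last target.

## Working session

There is one attempt and no reset: what is moved stays moved. The work goes in short steps, Python scripts to look and compute and a shell command to move; the robot and the scene stay as the last step left them, time stands still between calls to the robot, and variables do not carry over. Pictures are saved under pics/ and viewed, and the job is handed in when it is done.

```bash
ls; mkdir -p pics
cat > h.py <<'E'
import numpy as np, cv2
from scipy.spatial.transform import Rotation as R
from plant import telemetry, imaging, job, arm
def snap(name,fn):
    s=telemetry.state()
    p,d=imaging.camera(name)
    cv2.imwrite('pics/'+fn+'.png',p[:,:,::-1]); np.savez('pics/'+fn+'.npz',p=p,d=d,pos=s['tcp_pos'],rot=s['tcp_rot'])
    return p,d,s
def toolT(s):
    T=np.eye(4);T[:3,:3]=R.from_rotvec(s['tcp_rot']).as_matrix();T[:3,3]=s['tcp_pos'];return T
def cloud(name,d,s=None):
    c=imaging.get_calibration(name);K=np.array(c['mtx'])
    T=np.array(c['T']) if 'T' in c else toolT(s)@np.array(c['hand_eye'])
    v,u=np.mgrid[:d.shape[0],:d.shape[1]]
    P=np.stack([(u-K[0,2])/K[0,0]*d,(v-K[1,2])/K[1,1]*d,d],-1)
    W=P@T[:3,:3].T+T[:3,3]; W[d==0]=np.nan
    return W
E
python3 - <<'E'
from h import *
print(telemetry.state()); print(arm.grasp_offset)
for n in('scene','top','wrist'):
    snap(n,n+'0'); print(n,imaging.get_calibration(n))
E
```

```text
pics
{'time_s': 0.0, 'joint_pos': array([ 9.70692780e-01,  1.81495412e-01,  1.60798579e+00, -6.13253866e-06,
        1.35378186e+00, -2.06314662e-01]), 'joint_vel': array([-0.00056651,  0.00016906,  0.00061894, -0.00147217,  0.00061805,
        0.00024401]), 'tau': array([ 7.73860438e-05, -4.33854997e+01, -3.41855514e+01,  7.03036948e-02,
        3.82711657e-02, -1.17815248e-04]), 'tcp_pos': array([0.22028804, 0.53051501, 0.20914656]), 'tcp_rot': array([-1.5501745 ,  0.30949687, -0.30847034]), 'wrist_force': array([-0.10978499,  0.03888058,  0.30130804]), 'wrist_torque': array([-0.0398281 , -0.0111287 , -0.00588664]), 'grip_width': 0.08798879264879188}
-0.0187
scene {'mtx': array([[491.64300164,   0.        , 258.26713556],
       [  0.        , 491.64300164, 198.4980536 ],
       [  0.        ,   0.        ,   1.        ]]), 'T': array([[ 6.87688110e-01,  4.62777423e-01, -5.59394422e-01,
         1.44130978e+00],
       [ 7.26006221e-01, -4.38165837e-01,  5.30024213e-01,
        -8.89620320e-01],
       [ 1.75714501e-04, -7.70615180e-01, -6.37300725e-01,
         1.19914158e+00],
  
[... 325 characters left out ...]
[-0.99966779,  0.02181586, -0.01372499,  0.01987996],
       [ 0.01112953, -0.11493245, -0.99331096,  1.33380649],
       [ 0.        ,  0.        ,  0.        ,  1.        ]])}
wrist {'mtx': array([[292.54497386,   0.        , 256.39890454],
       [  0.        , 292.54497386, 193.30873774],
       [  0.        ,   0.        ,   1.        ]]), 'hand_eye': array([[ 4.39981434e-04,  9.47773421e-01,  3.18944115e-01,
        -8.40035680e-02],
       [-1.80251301e-04, -3.18944065e-01,  9.47773523e-01,
        -1.74633967e-01],
       [ 9.99999887e-01, -4.74492845e-04,  3.05079250e-05,
        -1.19439135e-04],
       [ 0.00000000e+00,  0.00000000e+00,  0.00000000e+00,
         1.00000000e+00]])}
```

View pics/scene0.png

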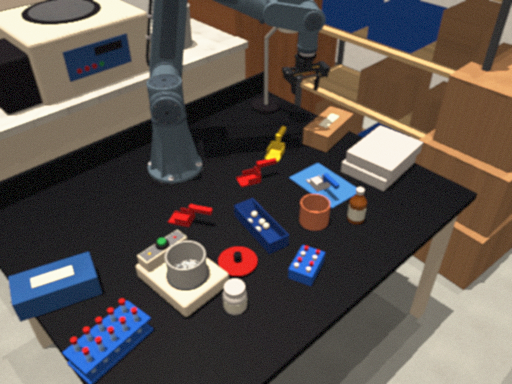

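View pics/top0.png

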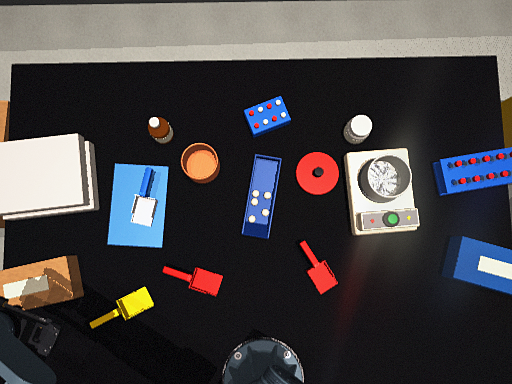

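View pics/wrist0.png

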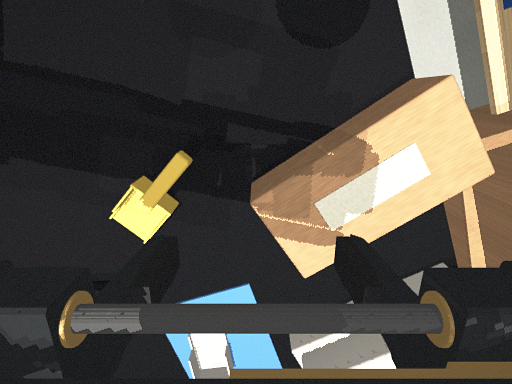

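Run:
```python
from h import *
z=np.load('pics/top0.npz');p=z['p'][:,:,::-1]
a=cv2.resize(p[150:255,100:180],None,fx=5,fy=5,interpolation=cv2.INTER_CUBIC)
b=cv2.resize(p[150:245,235:290],None,fx=5,fy=5,interpolation=cv2.INTER_CUBIC)
c=np.zeros((525,a.shape[1]+b.shape[1],3),np.uint8);c[:a.shape[0],:a.shape[1]]=a;c[:b.shape[0],a.shape[1]:]=b
cv2.imwrite('pics/crop1.png',c)
W=cloud('top',z['d'])
def pr(n,u,v): print(n,(u,v),np.round(W[v,u],4))
for n,u,v in [('mat tl',115,166),('mat tr',166,168),('mat bl',110,243),('mat br',160,245),('blade',145,210),('handle',148,182),('pot in',200,162),('tray',258,225),('tray hi',265,165),('lid knob',318,172),('lid',318,190),('jar',382,178),('btn',392,219),('console',370,222)]: pr(n,u,v)
# balls
hsv=cv2.cvtColor(np.ascontiguousarray(p),cv2.COLOR_BGR2HSV)
m=((hsv[...,1]<60)&(hsv[...,2]>150)).astype(np.uint8); m[:, :240]=0;m[:,285:]=0;m[:155]=0;m[240:]=0
n,l,st,ce=cv2.connectedComponentsWithStats(m);print(st,ce)
# segment fits
def fit(mask):
    ys,xs=np.nonzero(mask);P=W[ys,xs];P=P[~np.isnan(P[:,0])];return P
r=((hsv[...,0]<5)&(hsv[...,1]>150)&(hsv[...,2]>100)); q=np.zeros_like(r);q[145:200,290:345]=1
P=fit(r&q);P=P[np.abs(P[:,2]-np.median(P[:,2]))<.008];print('lid',cv2.minEnclosingCircle((P[:,:2]*1000).astype(np.float32)),np.median(P[:,2]))
```

```text
mat tl (115, 166) [0.624  0.4244 0.0022]
mat tr (166, 168) [ 0.6153  0.2732 -0.001 ]
mat bl (110, 243) [0.3957 0.4363 0.0012]
mat br (160, 245) [0.3865 0.2901 0.0021]
blade (145, 210) [0.4897 0.3327 0.0094]
handle (148, 182) [0.5624 0.3087 0.0775]
pot in (200, 162) [6.311e-01 1.713e-01 4.000e-04]
tray (258, 225) [0.438  0.002  0.0123]
tray hi (265, 165) [ 0.6167 -0.0231  0.007 ]
lid knob (318, 172) [ 0.5856 -0.1747  0.0469]
lid (318, 190) [ 0.5369 -0.1773  0.0157]
jar (382, 178) [ 0.5617 -0.3549  0.0625]
btn (392, 219) [ 0.4405 -0.3569  0.1262]
console (370, 222) [ 0.4348 -0.3029  0.1048]
[[     0      0    512    384 196437]
 [   253    190      6      7     32]
 [   265    192      6      6     32]
 [   252    198      6      8     36]
 [   263    209      6      7     33]
 [   249    215      7      8     38]] [[255.49728412 191.48894047]
 [255.5625     192.65625   ]
 [267.375      194.375     ]
 [254.47222222 201.16666667]
 [265.36363636 211.78787879]
 [251.89473684 218.5       ]]
lid ((589.435302734375, -176.08026123046875), 64.17079162597656) 0.017917647924903912
```

View pics/crop1.png

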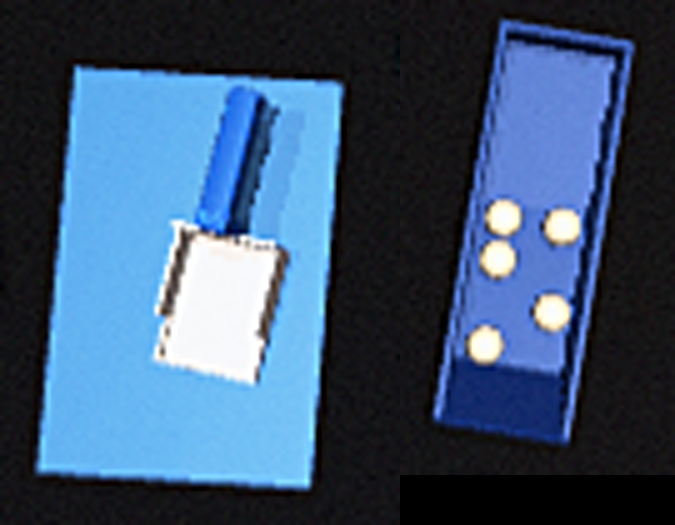

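Run:
```python
from h import *
print([x for x in dir(arm) if x[0]!='_'])
s=telemetry.state();print(toolT(s).round(3))
def analyze(cam):
    z=np.load(f'pics/{cam}0.npz');p=z['p'][:,:,::-1].copy();W=cloud(cam,z['d'])
    hsv=cv2.cvtColor(p,cv2.COLOR_BGR2HSV);X,Y,Z=W[...,0],W[...,1],W[...,2]
    def box(x0,x1,y0,y1,z0,z1): return (X>x0)&(X<x1)&(Y>y0)&(Y<y1)&(Z>z0)&(Z<z1)
    print(cam,'table z',np.nanmedian(Z[box(.3,.8,-.1,.25,-.01,.01)]))
    def rect(n,m):
        P=np.stack([X[m],Y[m]],1)*1000;r=cv2.minAreaRect(P.astype(np.float32));print(n,len(P),np.round(r[0],1),np.round(r[1],1),round(r[2],2),'z',np.round(np.percentile(Z[m],[5,50,95])*1000,1))
    blue=(hsv[...,0]>95)&(hsv[...,0]<130)&(hsv[...,1]>90)
    rect('tray rim',box(.35,.75,-.12,.1,.042,.07)&blue)
    rect('tray all',box(.35,.75,-.12,.1,.004,.07)&blue)
    rect('mat',box(.3,.75,.2,.5,-.006,.009)&blue&(hsv[...,2]>80))
    rect('handle',box(.3,.75,.2,.5,.06,.09)&blue)
    wh=(hsv[...,1]<70)&(hsv[...,2]>70)
    rect('blade',box(.3,.75,.2,.5,-.01,.06)&wh)
    def circ(n,m):
        P=(np.stack([X[m],Y[m]],1)*1000).astype(np.float32);c=cv2.minEnclosingCircle(P);print(n,len(P),np.round(c[0],1),round(c[1],1),'z',np.round(np.percentile(Z[m],[5,50,95])*1000,1))
    circ('potrim',box(.55,.75,.08,.27,.075,.095))
    circ('jarrim',box(.45,.72,-.45,-.25,.137,.155))
    circ('btn',box(.35,.52,-.45,-.25,.11,.135)&(hsv[...,0]>40)&(hsv[...,0]<90)&(hsv[...,1]>100))
    circ('lid',box(.48,.7,-.27,-.1,.012,.025)&(hsv[...,1]>150))
    circ('knob',box(.48,.7,-.27,-.1,.04,.06))
    m=box(.35,.75,-.12,.1,.0,.06)&(hsv[...,1]<80)&(hsv[...,2]>120)
    n,l,st,ce=cv2.connectedComponentsWithStats(m.astype(np.uint8))
    for i in range(1,n):
        if st[i,4]>5: q=l==i;print('ball',ce[i].round(1),st[i,4],np.round([np.median(X[q])*1e3,np.median(Y[q])*1e3,np.percentile(Z[q],90)*1e3],1))
analyze('top');analyze('scene')
```

```text
['IKError', 'grasp_offset']
[[ 0.923 -0.001  0.384  0.22 ]
 [-0.384 -0.001  0.923  0.531]
 [-0.    -1.    -0.001  0.209]
 [ 0.     0.     0.     1.   ]]
top table z 8.021078042197427e-05
tray rim 651 [583.9  -4.5] [124.7 356.2] 79.14 z [42.8 47.3 52.8]
tray all 2171 [585.3   3.2] [135.4 358.7] 78.17 z [ 4.7 14.6 50.7]
mat 3543 [506.8 356.8] [164.4 244.1] 85.41 z [-1.4  3.3  7.4]
handle 224 [564.9 316.4] [19.6 81.3] 76.21 z [66.7 78.5 83.2]
blade 1405 [612.  395.6] [237.4 294.4] 76.43 z [ 2.6 24.7 53.3]
potrim 264 [659.4 200.3] 105.3 z [77.7 84.3 92. ]
jarrim 311 [ 558.4 -350.3] 61.2 z [138.5 143.9 148.6]
btn 74 [ 441.7 -357.9] 13.0 z [122.7 126.6 131.2]
lid 1312 [ 589.4 -176.1] 64.2 z [13.8 18.  22.3]
knob 279 [ 590.3 -266. ] 108.9 z [42.7 52.9 59.2]
ball [265.  121.2] 22 [737.5 -24.8  58.1]
ball [255.4 193. ] 41 [531.2   8.5  26.4]
ball [267.  194.9] 44 [524.6 -26.2  27.8]
ball [254.1 201.3] 43 [507.2  12.2  26.5]
ball [264.9 212.1] 45 [474.3 -18.9  27.2]
ball [251.6 218.6] 46 [456.9  19.3  27.1]
scene table z 0.0008636778926383037
tray rim 457 [584.9  -2.5] [122.2 362.1] 77.79 z [42.7 47.1 53.1]
tray all 1469 [560.9   3.4] [127.1 410.4] 78.31 z [ 6.  31.5 51. ]
mat 1096 [498.8 362. ] [177.7 258.3] 86.18 z [-1.3  4.2  8.1]
handle 126 [563.1 316.9] [23.3 88.8] 77.04 z [63.9 77.5 84.6]
blade 1025 [604.1 384.3] [250.3 316.3] 82.71 z [ 1.7 29.4 55.5]
potrim 261 [661.6 203.8] 107.9 z [76.  82.8 91.7]
jarrim 288 [ 554.3 -350.3] 63.3 z [137.6 143.3 148.3]
btn 69 [ 438.7 -358.9] 18.8 z [115.5 125.4 130.4]
lid 790 [ 587.8 -174.8] 66.0 z [14.3 18.6 23. ]
knob 100 [ 595.1 -223.8] 65.4 z [41.7 49.7 58.9]
ball [253.7 213. ] 41 [455.9  21.7  24.9]
ball [249.9 219.9] 23 [481.5 -17.4  50.6]
ball [263.5 222.9] 74 [514.    9.6  26.7]
ball [258.1 228.3] 30 [530.4 -24.4  49.7]
ball [302.7 253. ] 21 [736.4 -24.   59.2]
ball [295.2 262.7] 6 [742.5 -66.4  51.5]
```

Run:
```python
from h import *
for cam in('top','scene'):
    z=np.load(f'pics/{cam}0.npz');p=z['p'][:,:,::-1].copy();W=cloud(cam,z['d'])
    hsv=cv2.cvtColor(p,cv2.COLOR_BGR2HSV);X,Y,Z=W[...,0],W[...,1],W[...,2]
    blue=(hsv[...,0]>95)&(hsv[...,0]<130)&(hsv[...,1]>90)
    c,sn=np.cos(-.19),np.sin(-.19)
    m=(X>.38)&(X<.66)&(Y>-.09)&(Y<.07)&(Z>.043)&(Z<.058)&blue
    P=np.stack([X[m],Y[m]],1)*1e3
    r=cv2.minAreaRect(P.astype(np.float32));print(cam,len(P),r)
    # mild
    mx=((X>.56)&(X<.7)&(Y>.1)&(Y<.27)&(Z>.078)&(Z<.093));Q=(np.stack([X[mx],Y[mx]],1)*1e3)
    print('pot',cv2.minEnclosingCircle(Q.astype(np.float32)), cv2.fitEllipse(Q.astype(np.float32)))
    np.save(f'pics/traypts_{cam}.npy',P)
    # projected geometry fit: local coords with candidate pose, robust residual to rim outline lines
    from scipy.optimize import least_squares
    def res(q):
        ca,sa=np.cos(q[2]),np.sin(q[2]);d=P-q[:2];lx=ca*d[:,0]+sa*d[:,1];ly=-sa*d[:,0]+ca*d[:,1]
        # rim: side walls at |y|=37, x -133..99 ; end wall x=97
        d1=np.abs(np.abs(ly)-37);d2=np.where(np.abs(ly)<38,np.abs(lx-97),99);d3=np.where(np.abs(ly)<38,np.abs(lx+131),99)
        return np.clip(np.minimum(np.minimum(d1,d2),d3),0,10)
    best=min((least_squares(res,[x0,y0,a0],loss='soft_l1') for x0 in(520,535,510) for y0 in(-10,0,10) for a0 in(-.15,-.2,-.12)),key=lambda o:o.cost)
    print(best.x,best.cost)
```

```text
top 347 ((521.3695068359375, -9.443252563476562), (78.0285415649414, 235.2098388671875), 79.22693634033203)
pot ((644.22802734375, 195.28146362304688), 91.14678955078125) ((629.755615234375, 178.22894287109375), (90.84671783447266, 177.91366577148438), 143.36331176757812)
[ 5.38435672e+02 -1.27125263e+01 -1.88995280e-01] 256.1752267045219
scene 295 ((520.841552734375, -7.643974304199219), (83.39683532714844, 238.6219482421875), 79.11092376708984)
pot ((646.2263793945312, 192.3993682861328), 89.08418273925781) ((625.623779296875, 171.04991149902344), (94.47943115234375, 147.3535919189453), 137.14263916015625)
[ 5.38993155e+02 -1.21360728e+01 -1.89760143e-01] 443.9947103089048
```

```bash
cat >> h.py <<'E'
def Rscoop(yaw,pitch,roll=0):
    """tool matrix with x_t=x_s, z_t=y_s, y_t=-z_s ; pitch>0 = scoop front up"""
    S=R.from_euler('z',yaw).as_matrix()@R.from_euler('y',pitch).as_matrix()@R.from_euler('x',roll).as_matrix()
    return np.stack([S[:,0],-S[:,2],S[:,1]],1)
def goto(pos_mm,Rt,s=None,tool=None):
    """print shift from present measured pose in mm, tool axes; pos = TCP"""
    s=s or telemetry.state();T=toolT(s)
    d=T[:3,:3].T@(np.array(pos_mm)-T[:3,3]*1000);w=R.from_matrix(T[:3,:3].T@Rt).as_rotvec()
    print('now',np.round(T[:3,3]*1e3,1),'delta',np.round(d,1),'rot',np.round(w,4),'deg',round(np.degrees(np.linalg.norm(w)),1))
E
python3 - <<'E'
from h import *
goto([550,320,150],Rscoop(-.241,0))
E
```

```text
now [220.4 530.7 209.4] delta [385.2  59.4 -68. ] rot [ 0.0012 -0.1528 -0.0003] deg 8.8
```

```bash
python3 -m handwheel '{"grip":[0.7,0.7,0.7,0.7,0.7,0.7,0.7,0.7],"delta_pos":[[385,59,-68],[385,59,-68],[385,59,-68],[385,59,-68],[385,59,-68],[385,59,-68],[385,59,-68],[385,59,-68]],"rot":[[0,-0.153,0],[0,-0.153,0],[0,-0.153,0],[0,-0.153,0],[0,-0.153,0],[0,-0.153,0],[0,-0.153,0],[0,-0.153,0]]}'
python3 - <<'E'
from h import *
snap('wrist','w1');snap('top','top1'); print(telemetry.state())
E
```

```text
time_s: 1.15
tcp_pos: [0.5502, 0.3197, 0.1503]
tcp_rot: [-1.563, 0.192, -0.19]
wrist_force: [-0.4, 0.3, 0.3]
grip_width: 0.0617
{'time_s': 1.25, 'joint_pos': array([ 3.43292046e-01,  3.68075284e-01,  1.49710911e+00,  6.37993300e-04,
        1.27727123e+00, -9.87723719e-01]), 'joint_vel': array([ 0.01762881, -0.01257374,  0.00109781, -0.00173548, -0.00150133,
       -0.00040839]), 'tau': array([-1.30504176e+00, -5.06980669e+01, -3.32081330e+01, -4.95016342e-02,
        3.21581634e-02, -8.80527834e-03]), 'tcp_pos': array([0.54875353, 0.32146926, 0.1509701 ]), 'tcp_rot': array([-1.56241315,  0.18920482, -0.18756034]), 'wrist_force': array([0.13658518, 0.77016363, 0.10861246]), 'wrist_torque': array([0.05940787, 0.00812307, 0.04155023]), 'grip_width': 0.061744988914712556}
```

View pics/w1.png

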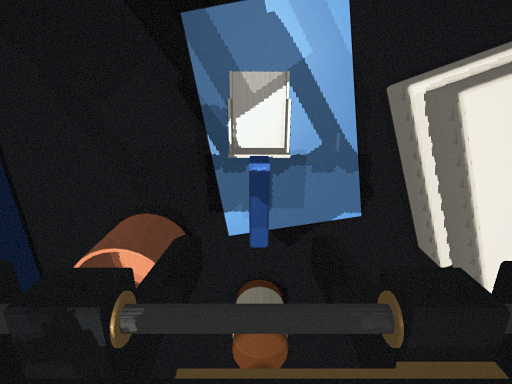

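View pics/top1.png

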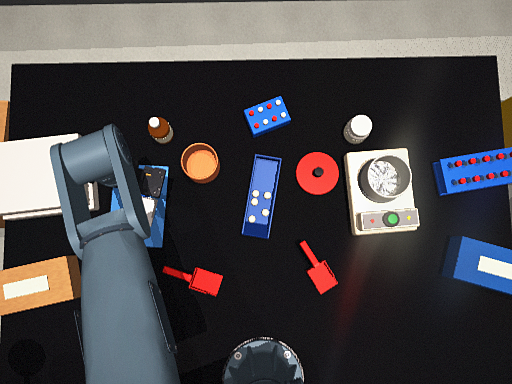

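Run:
```python
from h import *
z=np.load('pics/w1.npz');p=z['p'][:,:,::-1].copy();s=dict(tcp_pos=z['pos'],tcp_rot=z['rot'])
W=cloud('wrist',z['d'],s)*1e3
hsv=cv2.cvtColor(p,cv2.COLOR_BGR2HSV)
m=(hsv[...,0]>95)&(hsv[...,0]<130)&(W[...,2]>60)&(W[...,2]<95);m[:150]=0;m[255:]=0;m[:,:230]=0;m[:,290:]=0
P=W[m];print(len(P),P[:,2].min(),np.median(P[:,2]),P[:,2].max(),cv2.minAreaRect(P[:,:2].astype(np.float32)))
wh=(hsv[...,1]<60)&(hsv[...,2]>60);m2=wh.copy();m2[:60]=0;m2[165:]=0;m2[:,:220]=0;m2[:,300:]=0
Q=W[m2];print(len(Q),np.percentile(Q[:,2],[5,50,95]),cv2.minAreaRect(Q[:,:2].astype(np.float32)))
```

```text
1776 60.24692953514427 79.75696218558647 82.15875882966841 ((562.1380004882812, 318.88397216796875), (17.897642135620117, 81.3968505859375), 75.85267639160156)
5305 [nan nan nan] ((489.16802978515625, 337.7776184082031), (67.95762634277344, 87.06507110595703), 76.38804626464844)
```

Run:
```python
from h import *
goto([545.6,323,52],Rscoop(-.247,0))
```

```text
now [548.8 321.5 151. ] delta [-3.3 99.   0.7] rot [-0.      0.007  -0.0011] deg 0.4
```

```bash
python3 -m handwheel '{"grip":[0.7,0.7,0.7],"delta_pos":[[-4,40,1],[-4,40,1],[-4,40,1]],"rot":[[0,0,0],[0,0,0],[0,0,0]]}'
python3 - <<'E'
from h import *
goto([545.6,323,52],Rscoop(-.247,0))
E
```

```text
time_s: 1.62
tcp_pos: [0.546, 0.3236, 0.1123]
tcp_rot: [-1.562, 0.187, -0.188]
wrist_force: [0.3, -0.2, -0.3]
grip_width: 0.0619
now [546.  323.6 112.3] delta [-0.2 60.3 -0.7] rot [-0.0006  0.008   0.0007] deg 0.5
```

```bash
python3 -m handwheel '{"grip":[0.7,0.7,0.7,0,0,0,0,0],"delta_pos":[[0,30,0],[0,59,0],[0,59,0],[0,59,0],[0,59,0],[0,59,0],[0,59,0],[0,59,0]],"rot":[[0,0.008,0],[0,0.008,0],[0,0.008,0],[0,0.008,0],[0,0.008,0],[0,0.008,0],[0,0.008,0],[0,0.008,0]]}'
python3 - <<'E'
from h import *
goto([545.6,323,52],Rscoop(-.247,0))
E
```

```text
time_s: 2.62
tcp_pos: [0.5465, 0.3224, 0.0522]
tcp_rot: [-1.562, 0.195, -0.195]
wrist_force: [-0.9, -0.5, 0.2]
grip_width: 0.014
now [546.5 322.4  52.2] delta [-1.   0.2  0.4] rot [-0.0001 -0.0019  0.0001] deg 0.1
```

```bash
python3 -m handwheel '{"grip":[0,0,0,0,0],"delta_pos":[[0,-20,0],[0,-40,0],[0,-60,0],[0,-60,0],[0,-60,0]],"rot":[[0,0,0],[0,0,0],[0,0,0],[0,0,0],[0,0,0]]}'
python3 - <<'E'
from h import *
snap('wrist','w2');s=snap('scene','s2')[2];print(s['grip_width'],s['wrist_force'],s['wrist_torque'])
a=cv2.imread('pics/s2.png')[100:250,200:400];b=cv2.imread('pics/w2.png')
cv2.imwrite('pics/s2c.png',cv2.resize(a,None,fx=4,fy=4,interpolation=cv2.INTER_CUBIC)[:600])
E
```

```text
time_s: 3.25
tcp_pos: [0.5462, 0.3223, 0.112]
tcp_rot: [-1.562, 0.195, -0.195]
wrist_force: [-0.1, -0.3, -0.4]
grip_width: 0.0006
0.0004993344035349031 [ 0.31704137 -0.20582969 -0.15069693] [ 0.01997531  0.04878369 -0.02433032]
```

View pics/w2.png

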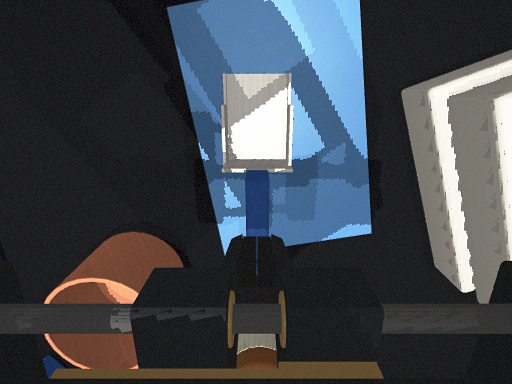

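View pics/s2c.png

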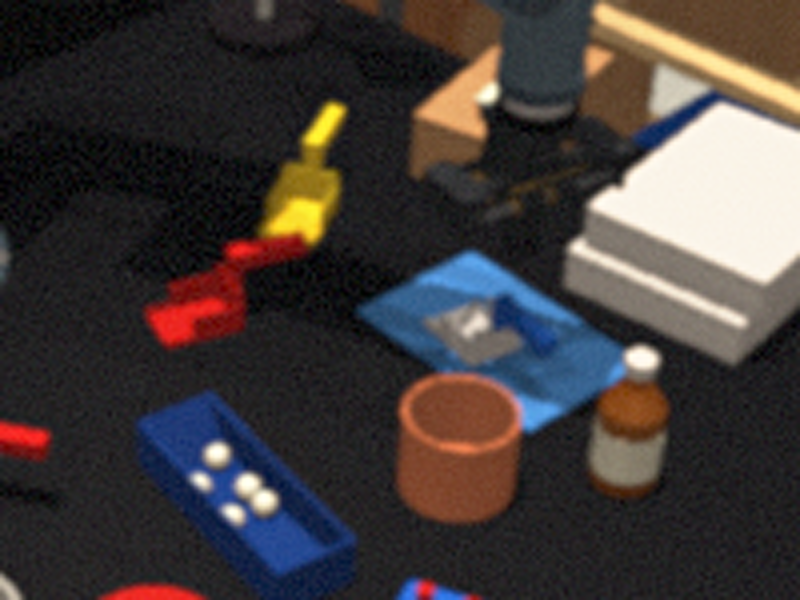

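Run:
```python
from h import *
z=np.load('pics/w2.npz');p=z['p'][:,:,::-1].copy();s=dict(tcp_pos=z['pos'],tcp_rot=z['rot'])
W=cloud('wrist',z['d'],s)*1e3
hsv=cv2.cvtColor(p,cv2.COLOR_BGR2HSV)
m=(hsv[...,0]>95)&(hsv[...,0]<130)&(W[...,2]>65)&(W[...,2]<95);m[:150]=0;m[255:]=0;m[:,:230]=0;m[:,290:]=0
P=W[m];print(len(P),P[:,2].min(),np.median(P[:,2]),P[:,2].max(),cv2.minAreaRect(P[:,:2].astype(np.float32)))
ax=np.array([np.cos(-.247),np.sin(-.247)]);t=P[:,:2]@ax;print(t.min(),t.max(),np.array([545.6,323])@ax)
for v in range(225,275,6): print(v,W[v,257].round(0),W[v,245].round(0))
```

```text
1425 65.18934964395409 79.75145135319947 81.81702948413901 ((545.1449584960938, 323.1509704589844), (17.89453887939453, 46.74353790283203), 76.07115936279297)
426.24832551311255 472.9397581722783 450.0689440969143
225 [557. 320.  80.] [588. 299.   4.]
231 [563. 319.  79.] [595. 297.   3.]
237 [537. 325. 142.] [536. 318. 140.]
243 [537. 325. 147.] [535. 319. 149.]
249 [537. 325. 154.] [535. 319. 155.]
255 [537. 325. 159.] [535. 319. 160.]
261 [541. 324. 160.] [536. 319. 165.]
267 [543. 323. 160.] [536. 320. 170.]
273 [547. 322. 160.] [535. 320. 176.]
```

```bash
python3 -m handwheel '{"grip":[0.6,0.6,0.6,0.6,0.6,0.6,0.6,0.6],"delta_pos":[[0,0,0],[0,0,0],[0,0,0],[0,0,0],[0,20,0],[0,40,0],[0,60,0],[0,60,0]],"rot":[[0,0,0],[0,0,0],[0,0,0],[0,0,0],[0,0,0],[0,0,0],[0,0,0],[0,0,0]]}'
for i in 1 2 3; do python3 -m handwheel '{"grip":[0,0,0,0],"delta_pos":[[0,0,0],[0,0,0],[0,0,0],[0,0,0]],"rot":[[0,0,0],[0,0,0],[0,0,0],[0,0,0]]}' | egrep 'time|grip|pos|force'; done
python3 - <<'E'
from h import *
snap('wrist','w3')
E
```

```text
time_s: 4.35
tcp_pos: [0.5443, 0.3216, 0.0487]
tcp_rot: [-1.564, 0.199, -0.192]
wrist_force: [0.5, 0.0, 0.2]
grip_width: 0.0532
time_s: 4.85
tcp_pos: [0.5467, 0.3225, 0.0525]
wrist_force: [0.6, 0.0, 0.2]
grip_width: 0.015
time_s: 5.35
tcp_pos: [0.5464, 0.3224, 0.052]
wrist_force: [0.4, -0.0, -0.1]
grip_width: 0.0002
time_s: 5.85
tcp_pos: [0.5464, 0.3224, 0.052]
wrist_force: [-0.1, 0.6, -0.6]
grip_width: 0.0001
```

View pics/w3.png

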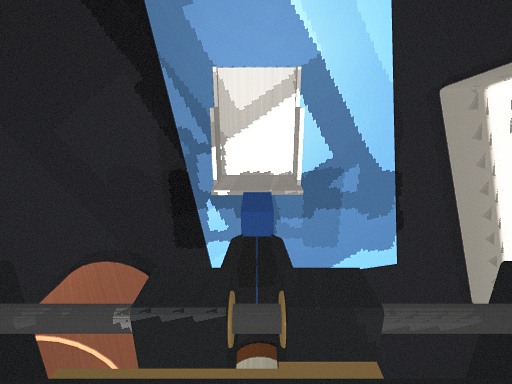

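Run:
```python
from h import *
for f in ('w2','w3','w1','wrist0'):
    z=np.load(f'pics/{f}.npz');s=dict(tcp_pos=z['pos'],tcp_rot=z['rot'])
    W=cloud('wrist',z['d'],s)*1e3;T=toolT(s)
    L=(W-T[:3,3]*1e3)@T[:3,:3]
    print(f)
    for v in list(range(225,262,3))+[280,300]:
        cols=(257,248,240) if f in('w2','w3') else (160,175,345,355)
        print(v,[L[v,u].round(0).tolist() for u in cols])
```

```text
w2
225 [[11.0, 32.0, 0.0], [11.0, 32.0, -7.0], [47.0, 109.0, -17.0]]
228 [[14.0, 32.0, 0.0], [14.0, 31.0, -7.0], [50.0, 108.0, -17.0]]
231 [[17.0, 32.0, 0.0], [17.0, 33.0, -7.0], [54.0, 109.0, -18.0]]
234 [[19.0, 32.0, 0.0], [19.0, 32.0, -7.0], [57.0, 108.0, -18.0]]
237 [[-10.0, -30.0, 0.0], [-10.0, -30.0, -5.0], [-11.0, -32.0, -9.0]]
240 [[-9.0, -32.0, 0.0], [-10.0, -33.0, -5.0], [-11.0, -35.0, -9.0]]
243 [[-9.0, -36.0, 0.0], [-10.0, -36.0, -4.0], [-11.0, -38.0, -9.0]]
246 [[-10.0, -40.0, 0.0], [-9.0, -39.0, -4.0], [-11.0, -42.0, -8.0]]
249 [[-9.0, -42.0, 0.0], [-9.0, -42.0, -4.0], [-11.0, -44.0, -8.0]]
252 [[-10.0, -46.0, 0.0], [-10.0, -46.0, -4.0], [-11.0, -48.0, -8.0]]
255 [[-9.0, -47.0, 0.0], [-9.0, -48.0, -4.0], [-10.0, -49.0, -8.0]]
258 [[-8.0, -49.0, 0.0], [-9.0, -51.0, -4.0], [-10.0, -51.0, -8.0]]
261 [[-6.0, -48.0, 0.0], [-10.0, -54.0, -4.0], [-10.0, -54.0, -8.0]]
280 [[5.0, -48.0, 0.0], [-10.0, -69.0, -4.0], [-9.0, -68.0, -7.0]]
300 [[-1.0, -71.0, 0.0], [-3.0, -73.0, -4.0], [-4.0, -74.0, -7.0]]
w3
225 [[-17.0, -29.0, 0.0], [-16.0, -28.0, -5.0], [19.0, 48.0, -14.0]]
228 [[-
[... 3082 characters left out ...]
, -44.0], [-10.0, -40.0, 46.0], [-9.0, -39.0, 51.0]]
249 [[-10.0, -42.0, -49.0], [-5.0, -34.0, -44.0], [-9.0, -42.0, 45.0], [-10.0, -43.0, 50.0]]
252 [[-10.0, -45.0, -48.0], [-3.0, -34.0, -44.0], [-10.0, -46.0, 44.0], [-9.0, -45.0, 49.0]]
255 [[-10.0, -48.0, -47.0], [-2.0, -35.0, -44.0], [-8.0, -46.0, 44.0], [-10.0, -49.0, 48.0]]
258 [[-10.0, -51.0, -46.0], [-0.0, -36.0, -44.0], [-6.0, -46.0, 44.0], [-10.0, -51.0, 47.0]]
261 [[-10.0, -55.0, -45.0], [1.0, -36.0, -44.0], [-6.0, -47.0, 44.0], [-9.0, -54.0, 47.0]]
280 [[-1.0, -57.0, -45.0], [186.0, 209.0, -125.0], [4.0, -49.0, 44.0], [-2.0, -59.0, 46.0]]
300 [[7.0, -60.0, -45.0], [222.0, 209.0, -128.0], [223.0, 210.0, 140.0], [6.0, -62.0, 46.0]]
```

Run:
```python
import cv2
a=cv2.imread('pics/w3.png')[170:384,130:400];a=cv2.convertScaleAbs(a,alpha=3,beta=20)
cv2.imwrite('pics/w3c.png',cv2.resize(a,None,fx=2.6,fy=2.6))
```

```text
(no output)
```

View pics/w3c.png

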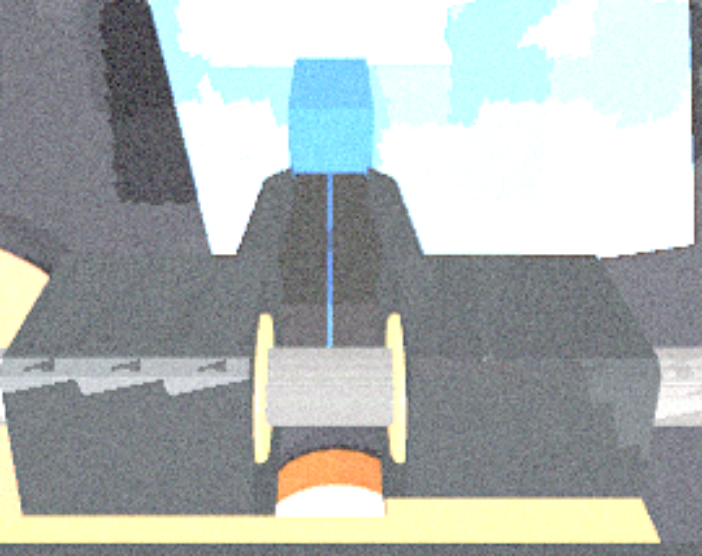

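```bash
python3 -m handwheel '{"grip":[0.6,0.6,0.6,0.6,0.6,0.6,0.6,0.6],"delta_pos":[[0,-5,0],[0,-5,0],[0,-5,0],[0,-5,0],[0,-5,0],[0,10,0],[0,20,0],[0,29,0]],"rot":[[0,0,0],[0,0,0],[0,0,0],[0,0,0],[0,0,0],[0,0,0],[0,0,0],[0,0,0]]}'
for i in 1 2 ; do python3 -m handwheel '{"grip":[0,0,0,0],"delta_pos":[[0,0,0],[0,0,0],[0,0,0],[0,0,0]],"rot":[[0,0,0],[0,0,0],[0,0,0],[0,0,0]]}' | egrep 'time|grip|pos|force'; done
```

```text
time_s: 6.9
tcp_pos: [0.5458, 0.3222, 0.0216]
tcp_rot: [-1.563, 0.196, -0.194]
wrist_force: [-0.5, -0.1, 0.8]
grip_width: 0.0527
time_s: 7.4
tcp_pos: [0.5468, 0.3226, 0.0235]
wrist_force: [0.3, -0.0, 0.9]
grip_width: 0.0178
time_s: 7.9
tcp_pos: [0.5469, 0.3225, 0.0234]
wrist_force: [0.5, -0.8, 3.8]
grip_width: 0.0175
```

```bash
python3 -m handwheel '{"grip":[0,0,0,0,0,0,0,0],"delta_pos":[[0,-5,0],[0,-15,0],[0,-30,0],[0,-50,0],[0,-80,0],[0,-110,0],[0,-130,0],[0,-130,0]],"rot":[[0,0,0],[0,0,0],[0,0,0],[0,0,0],[0,0,0],[0,0,0],[0,0,0],[0,0,0]]}'
python3 - <<'E'
from h import *
snap('wrist','w4');s=snap('scene','s4')[2];print(s['grip_width'],s['wrist_force'],s['wrist_torque'],s['tcp_pos'])
a=cv2.imread('pics/s4.png')[60:210,200:400]
cv2.imwrite('pics/s4c.png',cv2.resize(a,None,fx=4,fy=4,interpolation=cv2.INTER_CUBIC)[:600])
z=np.load('pics/w4.npz');T=toolT(dict(tcp_pos=z['pos'],tcp_rot=z['rot']))
L=(cloud('wrist',z['d'],dict(tcp_pos=z['pos'],tcp_rot=z['rot']))-T[:3,3])@T[:3,:3]*1e3
for v in range(40,236,12): print(v,L[v,257].round(0),L[v,235].round(0),L[v,280].round(0))
E
```

```text
time_s: 8.9
tcp_pos: [0.5477, 0.3229, 0.1556]
tcp_rot: [-1.56, 0.192, -0.198]
wrist_force: [0.7, -0.5, -1.7]
grip_width: 0.0176
0.01763210874891868 [ 0.38364846 -0.10904677 -1.20979855] [ 0.0576398  -0.05819398  0.04770059] [0.54669772 0.32250802 0.15373302]
40 [-136.  150.    1.] [-136.  151.  -21.] [-136.  151.   24.]
52 [-125.  151.    1.] [-125.  152.  -22.] [-125.  151.   24.]
64 [-102.   18.    0.] [-102.   17.  -13.] [-102.   17.   14.]
76 [-95.  18.   0.] [-95.  17. -13.] [nan nan nan]
88 [-88.  18.   0.] [-88.  17. -13.] [-88.  17.  15.]
100 [-81.  18.   0.] [-81.  17. -13.] [-81.  18.  15.]
112 [-74.  17.   0.] [-74.  17. -14.] [-74.  19.  15.]
124 [-66.  17.   0.] [-66.  19. -14.] [-66.  18.  15.]
136 [-59.  18.   0.] [-59.  19. -14.] [-59.  18.  15.]
148 [-51.  18.   0.] [-51.  18. -14.] [-51.  17.  16.]
160 [-43.  18.   0.] [-43.  19. -14.] [-43.  18.  16.]
172 [-35.  17.   0.] [-35.  17. -14.] [-34.  18.  16.]
184 [-26.  17.   0.] [-26.  18. -15.] [-26.  17.  16.]
196 [-26.  -7.   0.] [-25.  -5. -13.] [-25.  -6.  14.]
208 [-25. -24.   0.] [-23. -21. -12.] [-25. -23.  13.]
220 [-25. -40.   0.] [ 59. 150. -26.] [ 60. 152.  29.]
232 [-24. -53.   0.] [ 76. 151. -26.] [ 78. 156.  29.]
```

View pics/w4.png

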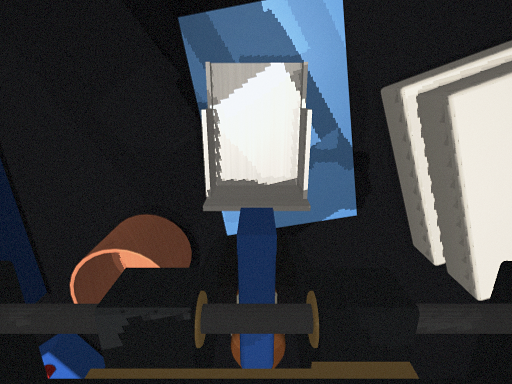

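View pics/s4c.png

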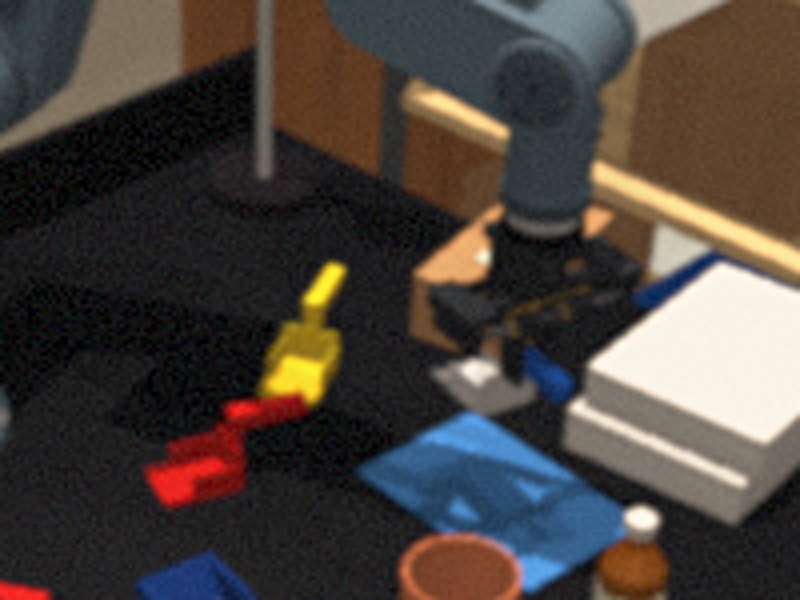

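```bash
cat >> h.py <<'E'
TIP=np.array([-104.,19.,0.])
TR=np.array([538.3,-12.5]);TY=-0.189
def tray(lx,ly,z):
    c,s=np.cos(TY),np.sin(TY);return np.array([TR[0]+c*lx-s*ly,TR[1]+s*lx+c*ly,z])
def gotip(tip,yaw,pitch_deg,s=None,roll=0):
    Rt=Rscoop(yaw,np.radians(pitch_deg),np.radians(roll)); pos=np.array(tip)-Rt@TIP
    print('TCP target',pos.round(0)); goto(pos,Rt,s)
def tipnow():
    s=telemetry.state();T=toolT(s);t=T[:3,3]*1e3+T[:3,:3]@TIP
    S=np.stack([T[:3,0],T[:3,2],-T[:3,1]],1);e=R.from_matrix(S).as_euler('ZYX')
    c,sn=np.cos(TY),np.sin(TY);d=t[:2]-TR
    print('t',round(s['time_s'],2),'tip',t.round(1),'traylocal',np.round([c*d[0]+sn*d[1],-sn*d[0]+c*d[1]],1),'yaw',e[0].round(3),'pitch',np.degrees(e[1]).round(1),'roll',np.degrees(e[2]).round(1),'F',np.round(s['wrist_force'],1),'g',round(s['grip_width']*1e3,1))
E
python3 - <<'E'
from h import *
tipnow()
gotip(tray(14,0,120),TY,-25)
E
```

```text
t 9.0 tip [445.1 347.8 133.5] traylocal [-159.2  336.4] yaw -0.249 pitch 0.0 roll -0.0 F [ 0.1  0.1 -2.1] g 17.7
TCP target [637. -31. 181.]
now [546.  322.2 152.4] delta [ 175.   -28.7 -320.3] rot [ 0.0135 -0.0588 -0.4369] deg 25.3
```

```bash
python3 -m handwheel '{"grip":[0,0,0,0,0,0,0,0],"delta_pos":[[15,-10,-30],[40,-20,-75],[70,-28,-125],[100,-28,-175],[125,-28,-225],[150,-28,-270],[168,-28,-305],[175,-28,-320]],"rot":[[0,0,0],[0,0,-0.05],[0,-0.01,-0.12],[0,-0.02,-0.2],[0.005,-0.03,-0.28],[0.01,-0.04,-0.35],[0.0135,-0.059,-0.41],[0.0135,-0.059,-0.437]]}'
python3 - <<'E'
from h import *
tipnow();
import time
snap('wrist','w5');tipnow();gotip(tray(14,0,60),TY,-25)
E
```

```text
time_s: 10.0
tcp_pos: [0.6357, -0.0329, 0.1786]
tcp_rot: [-1.58, -0.193, -0.49]
wrist_force: [-0.2, 1.0, -2.1]
grip_width: 0.0179
t 10.0 tip [551.  -16.5 117.6] traylocal [13.2 -1.6] yaw -0.191 pitch -24.9 roll 0.0 F [-0.2  1.  -2.1] g 17.9
t 10.05 tip [550.9 -17.3 117.3] traylocal [13.3 -2.3] yaw -0.191 pitch -24.9 roll -0.0 F [-0.7 -1.4 -1.7] g 17.7
TCP target [637. -31. 121.]
now [635.7 -33.7 178.3] delta [-23.5  52.1   2.5] rot [ 0.0013 -0.0019 -0.0015] deg 0.2
```

View pics/w5.png

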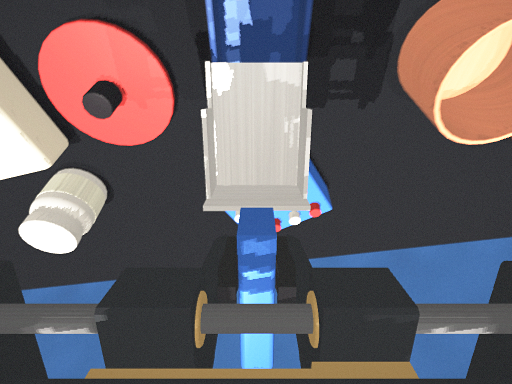

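Run:
```python
from h import *
z=np.load('pics/w5.npz');s=dict(tcp_pos=z['pos'],tcp_rot=z['rot']);W=cloud('wrist',z['d'],s)*1e3
c,sn=np.cos(TY),np.sin(TY);d=W[...,:2]-TR
lx=c*d[...,0]+sn*d[...,1];ly=-sn*d[...,0]+c*d[...,1]
for v in(5,15,25,35,45,55):
    print(v,[(u,int(lx[v,u]),int(ly[v,u]),int(W[v,u,2])) for u in (204,207,210,213,300,303,306,309,312) if W[v,u,2]==W[v,u,2]])
```

```text
5 [(204, 6, -47, 0), (207, 6, -45, 0), (210, -2, -35, 49), (213, -2, -33, 46), (300, 5, 36, 7), (303, 2, 36, 26), (306, 0, 36, 41), (309, -2, 37, 50), (312, -2, 39, 49)]
15 [(204, 14, -48, 1), (207, 14, -45, 0), (210, 3, -36, 49), (213, 3, -34, 50), (300, 12, 36, 12), (303, 7, 36, 31), (306, 4, 36, 48), (309, 3, 37, 51), (312, 14, 48, 1)]
25 [(204, 22, -49, 0), (207, 22, -46, 0), (210, 10, -37, 49), (213, 10, -34, 49), (300, 18, 36, 18), (303, 13, 36, 37), (306, 10, 36, 49), (309, 10, 38, 50), (312, 22, 49, 0)]
35 [(204, 30, -50, 0), (207, 30, -47, 1), (210, 31, -45, 0), (213, 17, -35, 49), (300, 24, 36, 23), (303, 19, 36, 42), (306, 17, 37, 49), (309, 17, 39, 49), (312, 30, 50, 0)]
45 [(204, 39, -51, 0), (207, 39, -48, 0), (210, 39, -46, 0), (213, 24, -36, 51), (300, 30, 36, 30), (303, 25, 36, 47), (306, 25, 38, 49), (309, 39, 48, 0), (312, 39, 51, 0)]
55 [(204, 48, -52, 1), (207, 48, -49, 0), (210, 49, -47, 0), (213, 32, -37, 50), (300, 37, 36, 36), (303, 32, 36, 49), (306, 32, 38, 50), (309, 49, 50, -1), (312, 48, 52, 0)]
```

```bash
sed -i 's/^TR=.*/TR=np.array([538.5,-11.5]);TY=-0.189/' h.py; python3 -m handwheel '{"grip":[0,0,0,0,0,0,0],"delta_pos":[[0,0,3],[-10,22,3],[-20,45,3],[-30,66,3],[-36,80,3],[-36,80,3],[-36,80,3]],"rot":[[0,0,0],[0,0,0],[0,0,0],[0,0,0],[0,0,0],[0,0,0],[0,0,0]]}'
python3 - <<'E'
from h import *
tipnow();gotip(tray(12,0,9),TY,-25)
E
```

```text
time_s: 10.92
tcp_pos: [0.6398, -0.0278, 0.0942]
tcp_rot: [-1.579, -0.198, -0.491]
wrist_force: [0.9, -0.7, -1.5]
grip_width: 0.0175
t 10.93 tip [555.2 -11.7  32.9] traylocal [16.4  2.9] yaw -0.188 pitch -25.1 roll 0.0 F [ 0.9 -0.7 -1.5] g 17.5
TCP target [635. -30.  70.]
now [639.8 -27.8  94.2] delta [-14.1  19.9  -3. ] rot [-0.0006  0.0005  0.002 ] deg 0.1
```

```bash
cat >> h.py <<'E'
def avg(n=6):
    ss=[]
    for i in range(n):
        ss.append(telemetry.state());imaging.camera('wrist')
    s=dict(ss[-1]);P=np.array([a['tcp_pos'] for a in ss]);print('std mm',(P.std(0)*1e3).round(2))
    s['tcp_pos']=P.mean(0);s['tcp_rot']=R.from_rotvec([a['tcp_rot'] for a in ss]).mean().as_rotvec()
    s['wrist_force']=np.mean([a['wrist_force'] for a in ss],0)
    return s
E
python3 - <<'E'
from h import *
s=avg(6);telemetry.state=lambda:s
tipnow();gotip(tray(12,0,9),TY,-25)
E
```

```text
std mm [0.13 0.14 0.16]
t 11.18 tip [555.2 -11.9  33. ] traylocal [16.5  2.7] yaw -0.189 pitch -25.1 roll 0.0 F [ 0.3  0.1 -1.6] g 18.0
TCP target [635. -30.  70.]
now [639.8 -28.1  94.4] delta [-14.3  20.1  -2.7] rot [-0.0005  0.0002  0.0025] deg 0.1
```

```bash
python3 -m handwheel '{"grip":[0,0,0,0,0,0],"delta_pos":[[-4,0,-3],[-8,7,-3],[-11,13,-3],[-14,18,-3],[-14,19,-3],[-14,19,-3]],"rot":[[0,0,0],[0,0,0],[0,0,0],[0,0,0],[0,0,0],[0,0,0]]}'
python3 - <<'E'
from h import *
s=avg(3);telemetry.state=lambda:s
tipnow()
gotip(tray(0,0,8),TY,-5)
snap('top','top6');snap('scene','s6')
a=cv2.imread('pics/top6.png')[140:260,200:330];cv2.imwrite('pics/top6c.png',cv2.resize(a,None,fx=5,fy=5,interpolation=cv2.INTER_CUBIC))
E
```

```text
time_s: 11.98
tcp_pos: [0.634, -0.0301, 0.0701]
tcp_rot: [-1.579, -0.197, -0.49]
wrist_force: [-0.5, -0.4, -1.9]
grip_width: 0.0174
std mm [0.07 0.02 0.15]
t 12.07 tip [549.5 -14.    9. ] traylocal [11.3 -0.4] yaw -0.189 pitch -25.1 roll 0.0 F [-0.2  0.1 -1.6] g 17.7
TCP target [639. -31.  36.]
now [634.1 -30.2  70.3] delta [-10.4  33.    0.4] rot [-4.000e-04  2.000e-04  3.501e-01] deg 20.1
```

View pics/top6c.png

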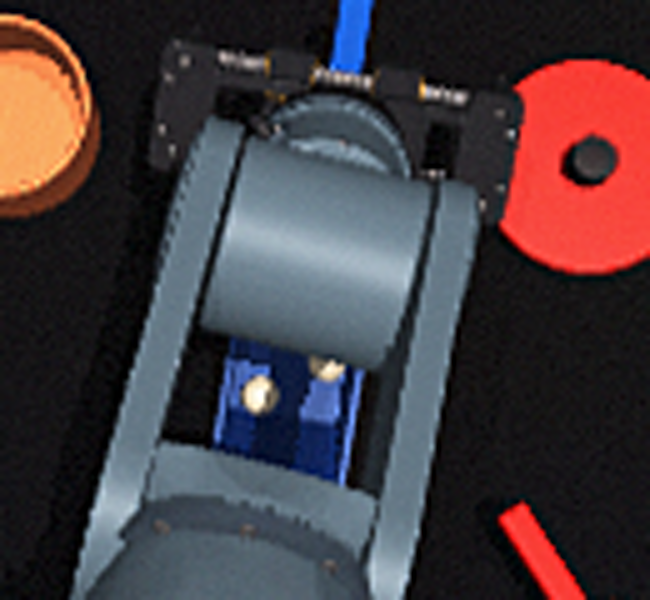

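```bash
cat >> h.py <<'E'
def seq(wps,s=None,yaw=None,loc=True):
    s=s or telemetry.state();T=toolT(s)
    for lx,ly,z,p in wps:
        Rt=Rscoop(TY if yaw is None else yaw,np.radians(p));tip=tray(lx,ly,z) if loc else np.array([lx,ly,z]);pos=tip-Rt@TIP
        d=T[:3,:3].T@(pos-T[:3,3]*1e3);w=R.from_matrix(T[:3,:3].T@Rt).as_rotvec()
        print((lx,ly,z,p),'d',d.round(1).tolist(),'w',w.round(3).tolist())
E
python3 - <<'E'
from h import *
s=avg(2)
seq([(8,0,8.5,-20),(4,0,8,-13),(0,0,7.5,-8),(-8,0,7,-5),(-20,0,7,-5),(-30,0,7,-5)],s)
E
```

```text
std mm [0.02 0.01 0.02]
(8, 0, 8.5, -20) d [-2.0, 8.5, 0.4] w [-0.0, 0.0, 0.089]
(4, 0, 8, -13) d [-5.4, 20.2, 0.4] w [-0.0, 0.0, 0.211]
(0, 0, 7.5, -8) d [-9.9, 28.1, 0.4] w [-0.0, 0.0, 0.298]
(-8, 0, 7, -5) d [-18.2, 30.6, 0.4] w [-0.0, 0.0, 0.35]
(-20, 0, 7, -5) d [-29.0, 25.6, 0.4] w [-0.0, 0.0, 0.35]
(-30, 0, 7, -5) d [-38.1, 21.3, 0.4] w [-0.0, 0.0, 0.35]
```

```bash
python3 -m handwheel '{"grip":[0,0,0,0,0,0,0,0],"delta_pos":[[-2,8.5,0.4],[-5.4,20,0.4],[-10,28,0.4],[-18,30.5,0.4],[-29,25.5,0.4],[-38,21.3,0.4],[-38,21.3,0.4],[-38,21.3,0.4]],"rot":[[0,0,0.089],[0,0,0.211],[0,0,0.298],[0,0,0.35],[0,0,0.35],[0,0,0.35],[0,0,0.35],[0,0,0.35]]}'
python3 - <<'E'
from h import *
s=avg(2);snap('wrist','w7');telemetry.state=lambda:s
tipnow()
E
```

```text
time_s: 13.32
tcp_pos: [0.6092, -0.025, 0.0354]
tcp_rot: [-1.573, 0.079, -0.218]
wrist_force: [0.4, 1.1, -1.9]
grip_width: 0.0175
std mm [0.09 0.03 0.03]
t 13.38 tip [509.2  -5.9   7.3] traylocal [-29.9   0. ] yaw -0.189 pitch -5.1 roll 0.0 F [ 0.7  0.5 -1.4] g 17.9
```

View pics/w7.png

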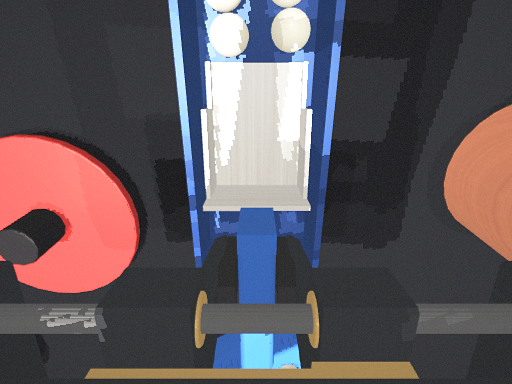

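Run:
```python
from h import *
s=avg(1)
seq([(-40,0,6.3,-5),(-70,0,6.2,-5),(-80,0,6.2,-4),(-90,0,6.2,-3)],s)
```

```text
std mm [0. 0. 0.]
(-40, 0, 6.3, -5) d [-10.3, -0.1, 0.0] w [-0.0, 0.0, 0.001]
(-70, 0, 6.2, -5) d [-40.2, -2.6, 0.0] w [-0.0, 0.0, 0.001]
(-80, 0, 6.2, -4) d [-49.8, -1.7, 0.0] w [-0.0, 0.0, 0.018]
(-90, 0, 6.2, -3) d [-59.5, -0.7, 0.0] w [-0.0, 0.0, 0.036]
```

```bash
python3 -m handwheel '{"grip":[0,0,0,0,0,0,0],"delta_pos":[[-5,0,0],[-10,0,0],[-17,-0.6,0],[-25,-1.2,0],[-33,-2,0],[-40,-2.6,0],[-40,-2.6,0]],"rot":[[0,0,0],[0,0,0],[0,0,0],[0,0,0],[0,0,0],[0,0,0],[0,0,0]]}'
python3 - <<'E'
from h import *
s=avg(2);snap('wrist','w8');telemetry.state=lambda:s
tipnow()
E
```

```text
time_s: 14.4
tcp_pos: [0.569, -0.0173, 0.0338]
tcp_rot: [-1.572, 0.08, -0.216]
wrist_force: [-0.4, -0.2, -1.6]
grip_width: 0.0175
std mm [0.24 0.08 0.07]
t 14.45 tip [469.1   1.8   5.9] traylocal [-70.6   0. ] yaw -0.189 pitch -5.0 roll 0.0 F [ 0.  -0.5 -1.4] g 17.4
```

View pics/w8.png

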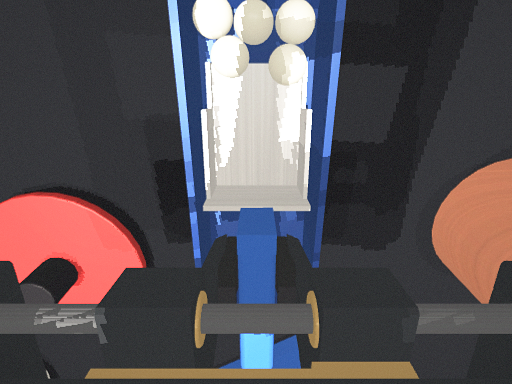

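```bash
python3 -m handwheel '{"grip":[0,0,0,0,0,0],"delta_pos":[[-4,0,0],[-8,0,0],[-12,0,0],[-16,0,0],[-20,0,0],[-20,0,0]],"rot":[[0,0,0],[0,0,0],[0,0,0],[0,0,0],[0,0,0],[0,0,0]]}'
python3 - <<'E'
from h import *
s=avg(2);snap('wrist','w9');telemetry.state=lambda:s
tipnow()
E
```

```text
time_s: 15.3
tcp_pos: [0.5504, -0.0138, 0.0326]
tcp_rot: [-1.573, 0.079, -0.217]
wrist_force: [3.0, -0.2, 1.9]
grip_width: 0.0175
std mm [0.01 0.01 0.03]
t 15.35 tip [450.3   5.3   4.5] traylocal [-89.8  -0.1] yaw -0.189 pitch -5.0 roll 0.0 F [ 2.8 -0.5  1.8] g 17.6
```

View pics/w9.png

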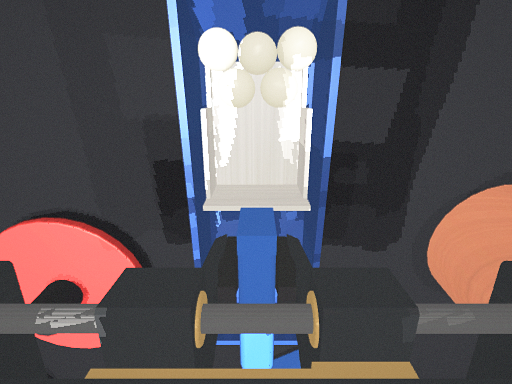

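Run:
```python
from h import *
s=avg(1)
seq([(-89,0,6.5,-2),(-91,0,8,0),(-93,0,11,3),(-96,0,15,6),(-98,0,18,9)],s)
```

```text
std mm [0. 0. 0.]
(-89, 0, 6.5, -2) d [1.8, 3.5, 0.0] w [-0.0, 0.0, 0.053]
(-91, 0, 8, 0) d [0.3, 5.5, 0.0] w [-0.0, 0.0, 0.088]
(-93, 0, 11, 3) d [-1.1, 7.8, 0.0] w [-0.0, 0.0, 0.14]
(-96, 0, 15, 6) d [-3.6, 9.1, 0.0] w [-0.0, 0.0, 0.193]
(-98, 0, 18, 9) d [-5.6, 11.5, 0.0] w [-0.0, 0.0, 0.245]
```

```bash
python3 -m handwheel '{"grip":[0,0,0,0,0,0,0],"delta_pos":[[1.8,3,0],[0.3,4.5,0],[-1,6.5,0],[-3.6,7.8,0],[-5.6,9.8,0],[-5.6,9.8,0],[-5.6,9.8,0]],"rot":[[0,0,0.053],[0,0,0.088],[0,0,0.14],[0,0,0.193],[0,0,0.245],[0,0,0.245],[0,0,0.245]]}'
python3 - <<'E'
from h import *
s=avg(2);snap('wrist','w10');telemetry.state=lambda:s
tipnow()
seq([(-96,0,15,6),(-92,0,9,2),(-90,0,6,0),(-89,0,5.5,-2)],s)
E
```

```text
time_s: 16.38
tcp_pos: [0.5446, -0.0126, 0.0212]
tcp_rot: [-1.547, 0.272, -0.023]
wrist_force: [1.5, 0.8, -2.9]
grip_width: 0.0175
std mm [0.   0.01 0.09]
t 16.43 tip [440.7   7.2  19. ] traylocal [-99.5   0. ] yaw -0.189 pitch 9.1 roll 0.0 F [ 0.9  0.7 -2.3] g 17.6
(-96, 0, 15, 6) d [2.9, -2.2, -0.1] w [-0.0, 0.0, -0.054]
(-92, 0, 9, 2) d [5.9, -4.0, -0.1] w [-0.0, 0.0, -0.124]
(-90, 0, 6, 0) d [7.2, -4.9, -0.1] w [-0.0, 0.0, -0.159]
(-89, 0, 5.5, -2) d [6.9, -8.0, -0.1] w [-0.0, 0.0, -0.194]
```

View pics/w10.png

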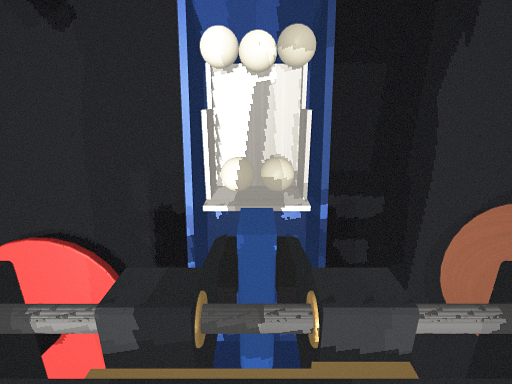

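Run:
```python
from h import *
s=avg(1)
seq([(-102,0,21,10),(-105,0,23,12),(-109,0,26,14),(-112,0,30,17)],s)
```

```text
std mm [0. 0. 0.]
(-102, 0, 21, 10) d [-2.5, 0.4, -0.1] w [-0.0, 0.0, 0.016]
(-105, 0, 23, 12) d [-5.2, 2.6, -0.1] w [-0.0, 0.0, 0.051]
(-109, 0, 26, 14) d [-9.2, 3.9, -0.1] w [-0.0, 0.0, 0.086]
(-112, 0, 30, 17) d [-12.5, 5.9, -0.1] w [-0.0, 0.0, 0.138]
```

```bash
python3 -m handwheel '{"grip":[0,0,0,0,0,0],"delta_pos":[[-2.5,0.4,0],[-5.2,2.6,0],[-9.2,3.9,0],[-12.5,5.9,0],[-12.5,5.9,0],[-12.5,5.9,0]],"rot":[[0,0,0.016],[0,0,0.051],[0,0,0.086],[0,0,0.138],[0,0,0.138],[0,0,0.138]]}'
python3 - <<'E'
from h import *
s=avg(2);snap('wrist','w11');telemetry.state=lambda:s
tipnow()
E
```

```text
time_s: 17.32
tcp_pos: [0.5322, -0.0103, 0.0177]
tcp_rot: [-1.525, 0.377, 0.084]
wrist_force: [0.3, 0.7, -1.9]
grip_width: 0.0175
std mm [0.02 0.01 0.09]
t 17.38 tip [429.1   9.4  30. ] traylocal [-111.4   -0. ] yaw -0.189 pitch 17.0 roll 0.0 F [ 0.2  0.1 -2.2] g 17.5
```

View pics/w11.png

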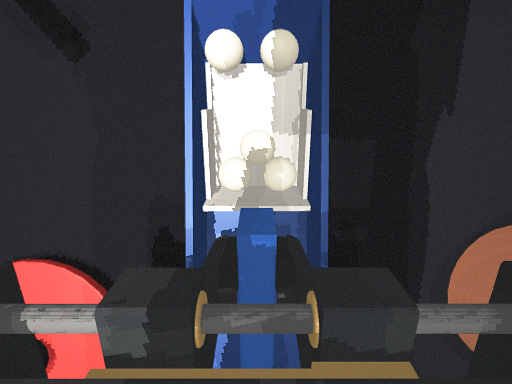

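Run:
```python
from h import *
s=avg(1)
seq([(-114,0,32,18),(-117,0,34,19),(-119,0,36,20),(-121,0,38,22)],s)
```

```text
std mm [0. 0. 0.]
(-114, 0, 32, 18) d [-2.7, 1.0, -0.0] w [-0.0, 0.0, 0.019]
(-117, 0, 34, 19) d [-5.9, 1.8, -0.0] w [-0.0, 0.0, 0.036]
(-119, 0, 36, 20) d [-8.2, 2.3, -0.0] w [-0.0, 0.0, 0.054]
(-121, 0, 38, 22) d [-10.2, 4.6, -0.0] w [-0.0, 0.0, 0.088]
```

```bash
python3 -m handwheel '{"grip":[0,0,0,0,0,0],"delta_pos":[[-2.7,1,0],[-5.9,1.8,0],[-8.2,2.3,0],[-10.2,4.6,0],[-10.2,4.6,0],[-10.2,4.6,0]],"rot":[[0,0,0.019],[0,0,0.036],[0,0,0.054],[0,0,0.088],[0,0,0.088],[0,0,0.088]]}'
python3 - <<'E'
from h import *
s=avg(2);snap('wrist','w12');telemetry.state=lambda:s
tipnow()
E
```

```text
time_s: 18.27
tcp_pos: [0.5215, -0.0082, 0.0164]
tcp_rot: [-1.508, 0.444, 0.153]
wrist_force: [-0.0, 0.7, -2.3]
grip_width: 0.0176
std mm [0.01 0.01 0.06]
t 18.32 tip [419.8  11.2  37.8] traylocal [-120.9   -0. ] yaw -0.189 pitch 22.0 roll 0.0 F [ 0.2  0.6 -2.6] g 17.3
```

View pics/w12.png

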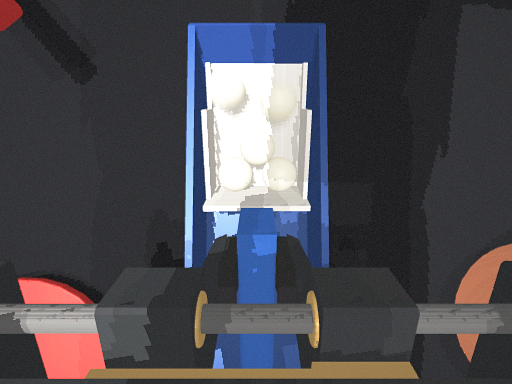

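Run:
```python
from h import *
from scipy.optimize import least_squares
s=avg(1)
seq([(-118,0,60,24),(-110,0,130,26),(-105,0,200,26)],s)
for cam in('top0','scene0'):
    z=np.load(f'pics/{cam}.npz');W=cloud(cam[:-1],z['d'])*1e3
    def fit(c0,zr,ri,ro):
        P=W.reshape(-1,3);P=P[(np.hypot(P[:,0]-c0[0],P[:,1]-c0[1])<ro+15)&(np.abs(P[:,2]-zr)<3)]
        def f(q):
            r=np.hypot(P[:,0]-q[0],P[:,1]-q[1]);return np.maximum(0,r-ro)+np.maximum(0,ri-r)
        o=least_squares(f,c0,loss='soft_l1');print(cam,len(P),o.x,o.cost/len(P))
    fit([557,-351],145,55,60);fit([632,172],85,48,52)
```

```text
std mm [0. 0. 0.]
(-118, 0, 60, 24) d [-5.0, -17.9, -0.0] w [-0.0, 0.0, 0.035]
(-110, 0, 130, 26) d [-23.3, -82.1, 0.0] w [-0.0, 0.0, 0.07]
(-105, 0, 200, 26) d [-44.9, -148.9, 0.0] w [-0.0, 0.0, 0.07]
top0 211 [ 556.95936149 -350.50258085] 0.012473839197221845
top0 133 [619.63788328 164.30911701] 0.011009212509563642
scene0 163 [ 557.3011005 -349.3581286] 0.11958276674305829
scene0 78 [619.29126023 165.14714668] 0.24647677189020656
```

```bash
python3 -m handwheel '{"grip":[0,0,0,0,0,0,0,0],"delta_pos":[[-2,-8,0],[-5,-18,0],[-10,-38,0],[-17,-60,0],[-24,-83,0],[-32,-110,0],[-40,-135,0],[-45,-149,0]],"rot":[[0,0,0.02],[0,0,0.035],[0,0,0.05],[0,0,0.07],[0,0,0.07],[0,0,0.07],[0,0,0.07],[0,0,0.07]]}'
python3 - <<'E'
from h import *
s=avg(2);snap('wrist','w13');snap('top','top13');telemetry.state=lambda:s
tipnow()
print(s['joint_pos'])
for yaw in(-.189,-.4,-.56): gotip([572,-360,195],yaw,24)
E
```

```text
time_s: 19.48
tcp_pos: [0.5363, -0.0112, 0.1737]
tcp_rot: [-1.494, 0.495, 0.206]
wrist_force: [-0.7, -0.1, -2.8]
grip_width: 0.018
std mm [0.26 0.04 0.66]
t 19.52 tip [436.5   7.9 202.6] traylocal [-1.039e+02 -1.000e-01] yaw -0.189 pitch 25.8 roll 0.0 F [-0.1 -0.2 -1.7] g 17.9
[-0.23047685  0.47597109  1.3687961  -0.0183252   1.74626454 -1.61172153]
TCP target [ 673. -379.  170.]
now [536.5 -11.2 174.4] delta [ 184.6  -84.6 -336. ] rot [-0.0001  0.0003 -0.0317] deg 1.8
TCP target [ 667. -400.  170.]
now [536.5 -11.2 174.4] delta [ 182.5  -83.6 -357.5] rot [ 0.0888  0.1917 -0.0316] deg 12.2
TCP target [ 659. -415.  170.]
now [536.5 -11.2 174.4] delta [ 178.3  -81.5 -373.2] rot [ 0.1562  0.3368 -0.0314] deg 21.3
```

View pics/w13.png

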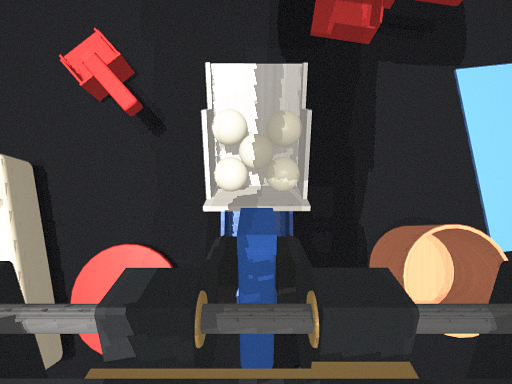

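View pics/top13.png

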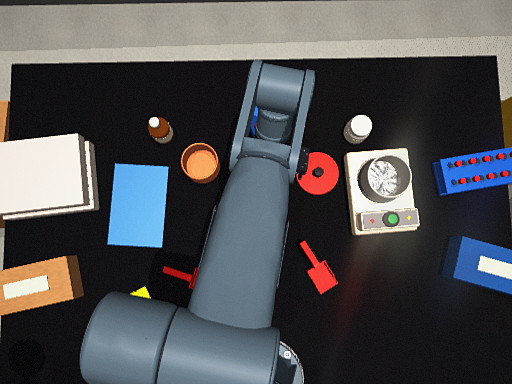

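Run:
```python
from h import *
s=avg(1)
T=toolT(s)
t0=np.array([436.5,8,202]);t1=np.array([571,-346,198])
for f in (.06,.2,.35,.5,.65,.8,.94,1):
    yaw=-.189+f*.489;p=25.8-5.8*f;tip=t0+f*(t1-t0)
    seq([(*tip,p)],s,yaw,False)
```

```text
std mm [0. 0. 0.]
(np.float64(444.57), np.float64(-13.239999999999998), np.float64(201.76), 25.452) d [10.8, -8.6, -16.3] w [-0.013, -0.026, -0.01]
(np.float64(463.4), np.float64(-62.8), np.float64(201.2), 24.64) d [35.3, -21.6, -54.4] w [-0.042, -0.088, -0.024]
(np.float64(483.575), np.float64(-115.89999999999999), np.float64(200.6), 23.77) d [61.1, -35.3, -95.3] w [-0.072, -0.155, -0.039]
(np.float64(503.75), np.float64(-169.0), np.float64(200.0), 22.900000000000002) d [86.4, -48.7, -136.2] w [-0.102, -0.222, -0.054]
(np.float64(523.925), np.float64(-222.1), np.float64(199.4), 22.03) d [111.1, -61.9, -177.2] w [-0.13, -0.29, -0.069]
(np.float64(544.1), np.float64(-275.2), np.float64(198.8), 21.16) d [135.3, -74.8, -218.3] w [-0.157, -0.358, -0.084]
(np.float64(562.93), np.float64(-324.76), np.float64(198.24), 20.348) d [157.5, -86.7, -256.9] w [-0.181, -0.422, -0.097]
(np.float64(571.0), np.float64(-346.0), np.float64(198.0), 20.0) d [166.8, -91.7, -273.5] w [-0.192, -0.45, -0.103]
```

```bash
python3 -m handwheel '{"grip":[0,0,0,0,0,0,0,0],"delta_pos":[[8,-6,-11],[22,-15,-34],[35,-21.6,-54],[48,-28,-75],[61,-35,-95],[74,-42,-116],[83,-46.5,-130],[86.4,-48.7,-136]],"rot":[[-0.01,-0.02,-0.008],[-0.027,-0.055,-0.017],[-0.042,-0.088,-0.024],[-0.057,-0.12,-0.031],[-0.072,-0.155,-0.039],[-0.087,-0.19,-0.046],[-0.097,-0.212,-0.052],[-0.102,-0.222,-0.054]]}'
python3 - <<'E'
from h import *
tipnow();s=avg(3);print(s['joint_pos'])
t0=np.array([503.75,-169,200.]);t1=np.array([571,-346,198])
for f in (.08,.2,.4,.6,.8,.92,1):
    yaw=.0555+f*.2445;p=22.9-2.9*f;tip=t0+f*(t1-t0)
    seq([(*tip.round(1),p)],s,yaw,False)
E
```

```text
time_s: 20.72
tcp_pos: [0.607, -0.1645, 0.1765]
tcp_rot: [-1.559, 0.272, 0.358]
wrist_force: [-0.2, -0.4, -2.0]
grip_width: 0.0177
t 20.73 tip [ 504.  -170.2  199.6] traylocal [  -4.1 -162.3] yaw 0.055 pitch 23.0 roll -0.0 F [-0.2 -0.4 -2. ] g 17.7
std mm [0.08 0.38 0.14]
[-0.36503302  0.62517605  1.1304819  -0.16256337  1.75227122 -1.99043478]
(np.float64(509.1), np.float64(-183.2), np.float64(199.8), 22.668) d [3.9, -2.2, -11.4] w [-0.007, -0.018, -0.005]
(np.float64(517.2), np.float64(-204.4), np.float64(199.6), 22.32) d [10.1, -5.3, -30.0] w [-0.019, -0.046, -0.011]
(np.float64(530.6), np.float64(-239.8), np.float64(199.2), 21.74) d [20.2, -10.3, -61.0] w [-0.037, -0.091, -0.021]
(np.float64(544.1), np.float64(-275.2), np.float64(198.8), 21.16) d [30.2, -15.2, -92.0] w [-0.055, -0.136, -0.031]
(np.float64(557.6), np.float64(-310.6), np.float64(198.4), 20.58) d [40.0, -20.1, -123.1] w [-0.072, -0.182, -0.041]
(np.float64(565.6), np.float64(-331.8), np.float64(198.2), 20.232) d [45.6, -22.9, -141.7] w [-0.083, -0.21, -0.047]
(np.float64(571.0), np.float64(-346.0), np.float64(198.0), 20.0) d [49.4, -24.7, -154.1] w [-0.089, -0.228, -0.051]
```

```bash
python3 -m handwheel '{"grip":[0,0,0,0,0,0,0,0],"delta_pos":[[4,-2,-11],[10,-5.3,-30],[20,-10.3,-61],[30,-15,-92],[40,-20,-123],[45.6,-23,-142],[49.4,-24.7,-154],[49.4,-24.7,-154]],"rot":[[-0.007,-0.018,-0.005],[-0.019,-0.046,-0.011],[-0.037,-0.091,-0.021],[-0.055,-0.136,-0.031],[-0.072,-0.182,-0.041],[-0.083,-0.21,-0.047],[-0.089,-0.228,-0.051],[-0.089,-0.228,-0.051]]}'
python3 - <<'E'
from h import *
s=avg(3);print(s['joint_pos']);snap('wrist','w14');snap('scene','s14')
telemetry.state=lambda:s
tipnow()
z=np.load('pics/w14.npz');s=dict(tcp_pos=z['pos'],tcp_rot=z['rot']);W=cloud('wrist',z['d'],s).reshape(-1,3)*1e3
P=W[(np.abs(W[:,2]-145)<3)&(np.hypot(W[:,0]-557,W[:,1]+350)<75)]
print(len(P),P[:,:2].min(0),P[:,:2].max(0))
a=cv2.imread('pics/s14.png')[170:320,100:300];cv2.imwrite('pics/s14c.png',cv2.resize(a,None,fx=4,fy=4,interpolation=cv2.INTER_CUBIC))
E
```

```text
time_s: 21.88
tcp_pos: [0.6705, -0.3143, 0.1808]
tcp_rot: [-1.593, 0.039, 0.508]
wrist_force: [-0.0, 0.4, -2.4]
grip_width: 0.0179
std mm [0.01 0.49 0.04]
[-0.48512809  0.79773583  0.83820202 -0.24784427  1.75209177 -2.37099621]
t 21.98 tip [ 571.  -344.4  198.5] traylocal [  94.4 -320.9] yaw 0.3 pitch 20.0 roll 0.0 F [-0.2  0.4 -2.2] g 17.3
2257 [ 495.27893637 -408.70437667] [ 607.70393764 -289.51472076]
```

View pics/w14.png

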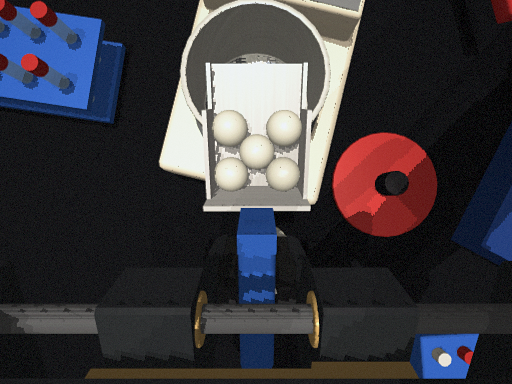

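View pics/s14c.png

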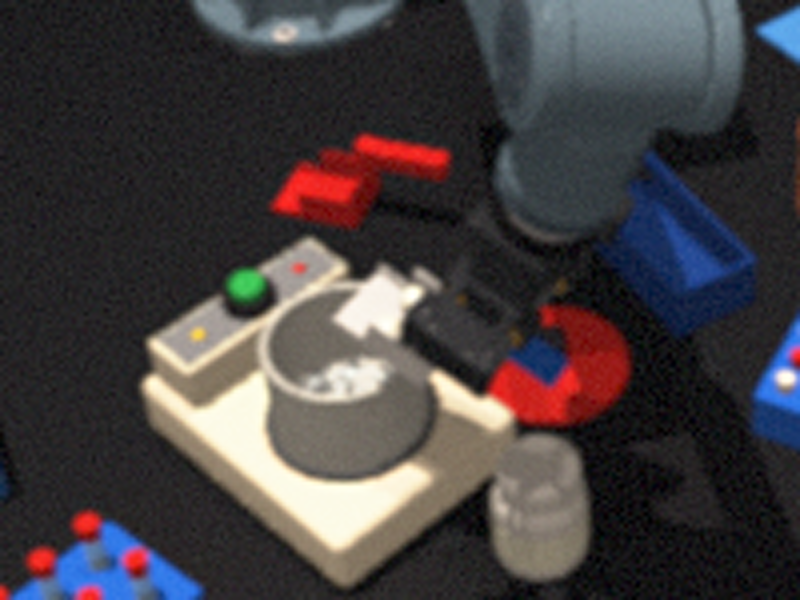

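Run:
```python
from h import *
s=avg(1)
seq([(571,-346,185,16),(571,-346,170,12),(571,-346,160,7)],s,.3,False)
print()
seq([(571,-346,157,-2),(571,-346,155,-11),(571,-346,152,-20),(571,-346,149,-29),(571,-346,146,-38),(571,-346,143,-46),(571,-346,141,-52)],s,.3,False)
```

```text
std mm [0. 0. 0.]
(571, -346, 185, 16) d [2.4, 6.1, -2.2] w [0.0, 0.001, -0.069]
(571, -346, 170, 12) d [5.5, 13.1, -2.2] w [0.0, 0.001, -0.139]
(571, -346, 160, 7) d [5.6, 13.9, -2.2] w [0.0, 0.001, -0.226]

(571, -346, 157, -2) d [-1.1, 2.1, -2.2] w [0.0, 0.001, -0.383]
(571, -346, 155, -11) d [-10.4, -9.3, -2.2] w [-0.0, 0.001, -0.541]
(571, -346, 152, -20) d [-21.3, -18.1, -2.1] w [-0.0, 0.001, -0.698]
(571, -346, 149, -29) d [-33.8, -24.8, -2.1] w [-0.0, 0.001, -0.855]
(571, -346, 146, -38) d [-47.7, -29.3, -2.1] w [-0.0, 0.001, -1.012]
(571, -346, 143, -46) d [-60.7, -31.0, -2.1] w [-0.0, 0.001, -1.151]
(571, -346, 141, -52) d [-70.9, -31.1, -2.1] w [-0.0, 0.001, -1.256]
```

```bash
python3 -m handwheel '{"grip":[0,0,0,0,0,0,0,0],"delta_pos":[[4,9,-2],[5.6,13.9,-2],[-1,2,-2],[-10.4,-9.3,-2],[-21.3,-18,-2],[-33.8,-24.8,-2],[-47.7,-29.3,-2],[-60.7,-31,-2]],"rot":[[0,0,-0.1],[0,0,-0.226],[0,0,-0.383],[0,0,-0.541],[0,0,-0.698],[0,0,-0.855],[0,0,-1.012],[0,0,-1.151]]}'
python3 - <<'E'
from h import *
s=avg(3);snap('wrist','w15');snap('top','top15');snap('scene','s15');telemetry.state=lambda:s
tipnow()
a=cv2.imread('pics/s15.png')[170:320,100:300];cv2.imwrite('pics/s15c.png',cv2.resize(a,None,fx=4,fy=4,interpolation=cv2.INTER_CUBIC))
E
```

```text
time_s: 23.18
tcp_pos: [0.6406, -0.3235, 0.2488]
tcp_rot: [-1.352, -0.769, -0.392]
wrist_force: [0.4, 0.1, -1.2]
grip_width: 0.0174
std mm [0.55 0.49 1.35]
t 23.27 tip [ 581.2 -338.5  164.9] traylocal [ 103.4 -313.1] yaw 0.244 pitch -43.9 roll 2.1 F [ 0.3  0.2 -1. ] g 17.9
```

View pics/w15.png

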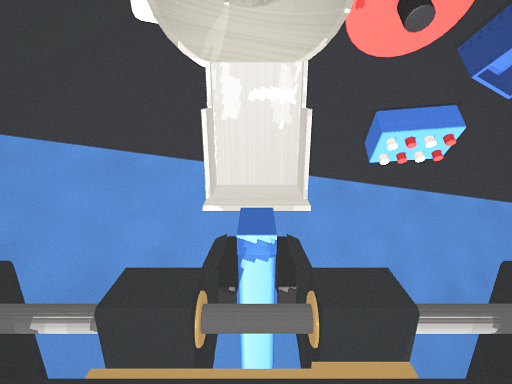

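View pics/s15c.png

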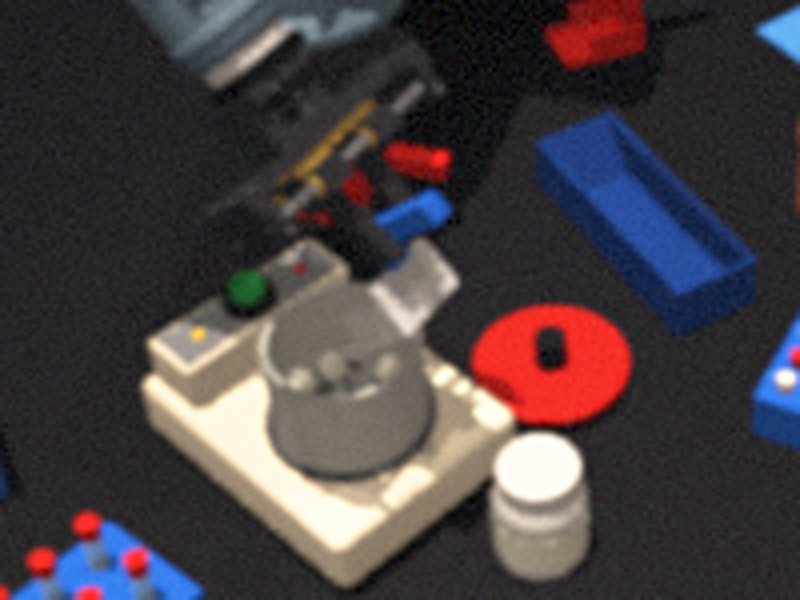

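Run:
```python
from h import *
s=avg(1);seq([(590,-336,190,-40),(610,-330,230,-30),(600,-250,240,-20),(580,-150,230,-10)],s,.25,False)
seq([(580,-100,230,-10)],s,0.1,False)
```

```text
std mm [0. 0. 0.]
(590, -336, 190, -40) d [24.2, -6.8, 0.9] w [-0.034, 0.004, 0.063]
(610, -330, 230, -30) d [67.5, -3.0, 1.5] w [-0.033, 0.007, 0.237]
(600, -250, 240, -20) d [79.3, 17.7, 80.8] w [-0.033, 0.01, 0.412]
(580, -150, 230, -10) d [70.9, 49.6, 181.6] w [-0.032, 0.013, 0.586]
(580, -100, 230, -10) d [79.1, 58.5, 215.0] w [-0.101, 0.149, 0.583]
```

```bash
python3 -m handwheel '{"grip":[0,0,0,0,0,0,0,0],"delta_pos":[[24,-7,1],[67,-3,1.5],[75,7,40],[79,18,80],[76,33,130],[71,50,180],[79,58,215],[79,58,215]],"rot":[[-0.033,0,0.063],[-0.033,0.007,0.237],[-0.033,0.01,0.33],[-0.033,0.01,0.412],[-0.033,0.01,0.5],[-0.033,0.013,0.586],[-0.1,0.15,0.583],[-0.1,0.15,0.583]]}'
python3 - <<'E'
from h import *
s=avg(3);snap('top','top16');snap('scene','s16');telemetry.state=lambda:s
tipnow()
a=cv2.imread('pics/top16.png')[140:240,230:430];cv2.imwrite('pics/top16c.png',cv2.resize(a,None,fx=4,fy=4,interpolation=cv2.INTER_CUBIC))
a=cv2.imread('pics/s16.png')[170:320,100:300];cv2.imwrite('pics/s16c.png',cv2.resize(a,None,fx=4,fy=4,interpolation=cv2.INTER_CUBIC))
E
```

```text
time_s: 24.52
tcp_pos: [0.6789, -0.0862, 0.2674]
tcp_rot: [-1.553, -0.217, -0.057]
wrist_force: [-0.7, -0.8, -0.9]
grip_width: 0.0173
std mm [0.06 1.52 0.1 ]
t 24.62 tip [580.3 -98.1 230.6] traylocal [ 57.3 -77.2] yaw 0.102 pitch -10.1 roll 0.1 F [-0.3 -0.8 -1.6] g 17.8
```

View pics/top16c.png

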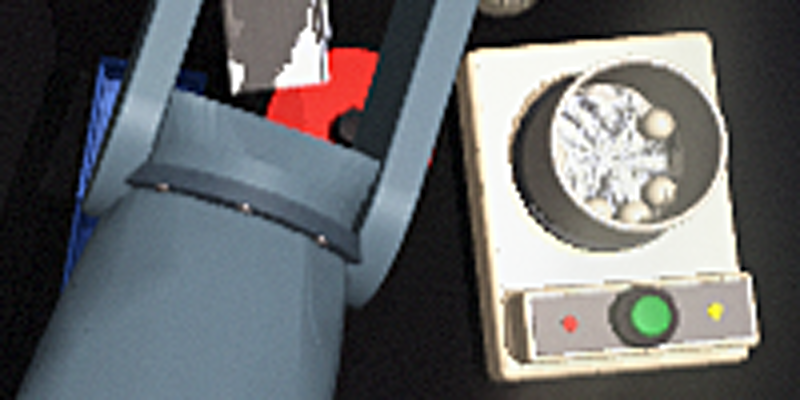

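View pics/s16c.png

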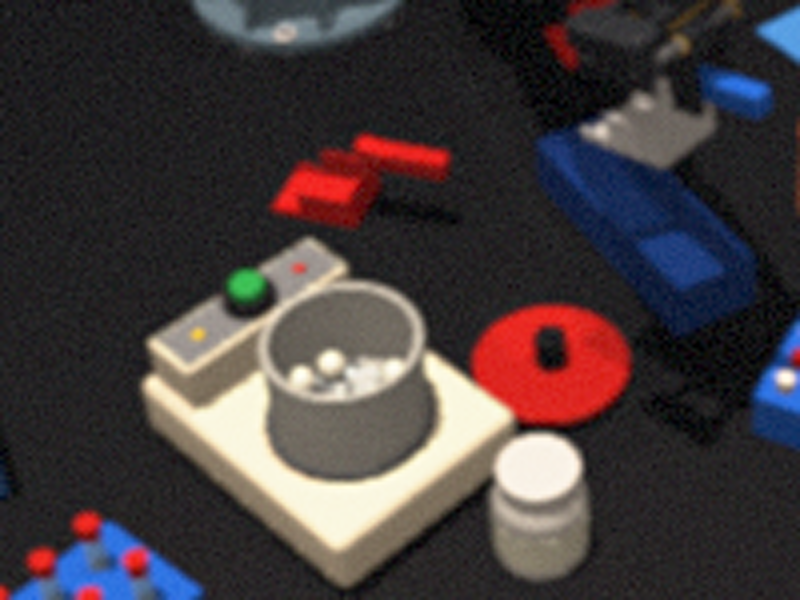

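View pics/top16.png

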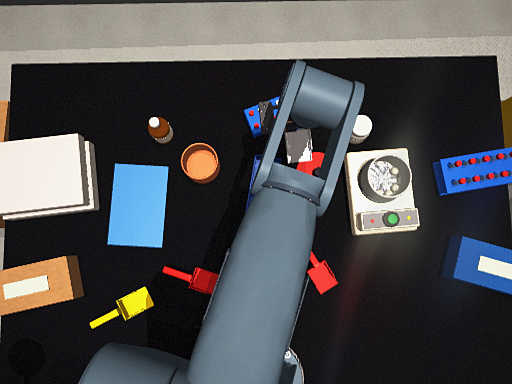

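Run:
```python
from h import *
snap('wrist','w17')
z=np.load('pics/top16.npz');W=cloud('top',z['d'])*1e3
a=z['p'][150:205,355:415];cv2.imwrite('pics/j16.png',cv2.resize(a[:,:,::-1],None,fx=9,fy=9,interpolation=cv2.INTER_CUBIC))
P=W[150:205,355:415]
m=(np.hypot(P[...,0]-557,P[...,1]+350)<54)&(P[...,2]<130)
H=np.where(m,P[...,2],0)
h=np.clip((H-60)*8,0,255).astype(np.uint8);cv2.imwrite('pics/j16d.png',cv2.resize(cv2.applyColorMap(h,cv2.COLORMAP_JET),None,fx=9,fy=9,interpolation=cv2.INTER_NEAREST))
```

```text
(no output)
```

View pics/w17.png

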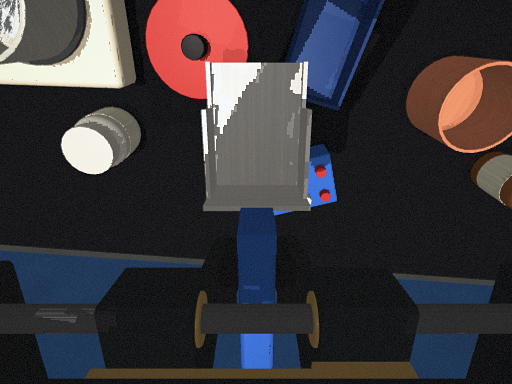

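View pics/j16.png

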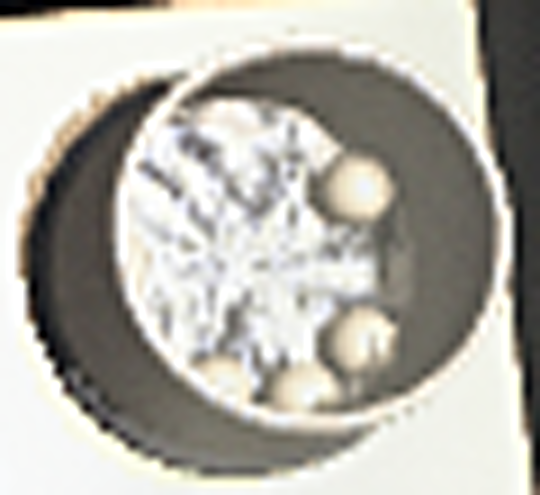

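View pics/j16d.png

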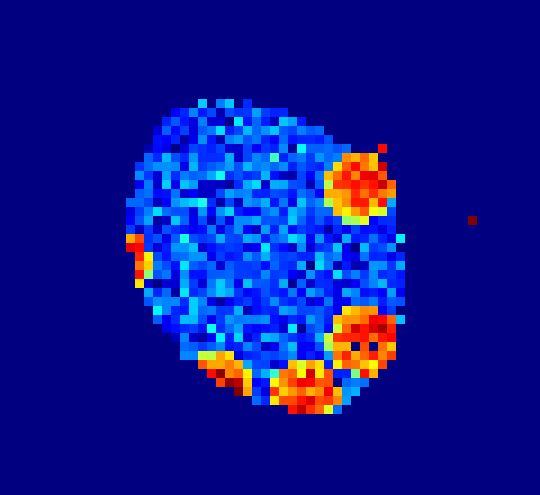

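```bash
cat >> h.py <<'E'
from scipy.optimize import least_squares
def circ(W,c0,zr,ri,ro,zt=3):
    P=W.reshape(-1,3);P=P[(np.hypot(P[:,0]-c0[0],P[:,1]-c0[1])<ro+15)&(np.abs(P[:,2]-zr)<zt)]
    def f(q):
        r=np.hypot(P[:,0]-q[0],P[:,1]-q[1]);return np.maximum(0,r-ro)+np.maximum(0,ri-r)
    o=least_squares(f,c0,loss='soft_l1');print(len(P),o.x.round(1),round(o.cost/len(P),3));return o.x
E
python3 - <<'E'
from h import *
z=np.load('pics/top16.npz');circ(cloud('top',z['d'])*1e3,[620,165],85,48,52)
s=avg(1);print(s['joint_pos'])
seq([(590,0,190,-25),(600,90,160,-40),(602,160,135,-50)],s,.26,False)
E
```

```text
135 [619.8 164.1] 0.011
std mm [0. 0. 0.]
[-0.34713509  0.258354    1.40867233  0.07996438  1.31709898 -2.02770459]
(590, 0, 190, -25) d [2.9, 17.5, 114.3] w [0.047, -0.158, -0.26]
(600, 90, 160, -40) d [1.2, 27.3, 199.8] w [0.068, -0.151, -0.521]
(602, 160, 135, -50) d [-7.5, 40.7, 266.8] w [0.082, -0.146, -0.695]
```

```bash
python3 -m handwheel '{"grip":[0,0,0,0,0,0,0,0],"delta_pos":[[1,6,40],[2,12,80],[3,17.5,114],[2,22,155],[1,27,200],[-3,34,235],[-7.5,40.7,266],[-7.5,40.7,266]],"rot":[[0.02,-0.05,-0.08],[0.035,-0.1,-0.17],[0.047,-0.158,-0.26],[0.057,-0.155,-0.39],[0.068,-0.151,-0.521],[0.075,-0.148,-0.61],[0.082,-0.146,-0.695],[0.082,-0.146,-0.695]]}'
python3 - <<'E'
from h import *
s=avg(4);snap('wrist','w18');snap('scene','s18');
z=np.load('pics/w18.npz');circ(cloud('wrist',z['d'],dict(tcp_pos=z['pos'],tcp_rot=z['rot']))*1e3,[620,165],85,48,52)
print(s['joint_pos'])
telemetry.state=lambda:s
tipnow()
seq([(602,160,135,-50),(602,160,100,-50),(602,160,47,-50)],s,.26,False)
a=cv2.imread('pics/s18.png')[120:270,220:420];cv2.imwrite('pics/s18c.png',cv2.resize(a,None,fx=4,fy=4,interpolation=cv2.INTER_CUBIC))
E
```

```text
time_s: 25.88
tcp_pos: [0.6498, 0.1751, 0.224]
tcp_rot: [-1.341, -0.851, -0.475]
wrist_force: [0.5, 0.9, -1.4]
grip_width: 0.0176
std mm [1.56 0.87 1.78]
900 [616.3 166.1] 0.004
[-0.03000554 -0.05822051  2.08645952  0.71814422  0.33957417 -2.4493204 ]
t 26.02 tip [601.5 160.3 134.9] traylocal [ 29.6 180.6] yaw 0.26 pitch -49.9 roll 0.1 F [ 0.6 -0.2 -1.2] g 17.3
(602, 160, 135, -50) d [0.3, 0.1, -0.4] w [-0.002, 0.0, -0.001]
(602, 160, 100, -50) d [-26.5, 22.6, -0.5] w [-0.002, 0.0, -0.001]
(602, 160, 47, -50) d [-67.0, 56.7, -0.5] w [-0.002, 0.0, -0.001]
```

View pics/w18.png

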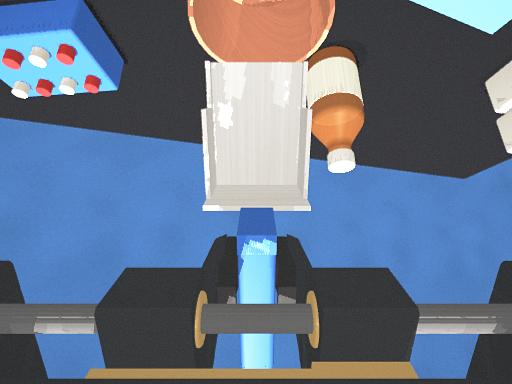

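View pics/s18c.png

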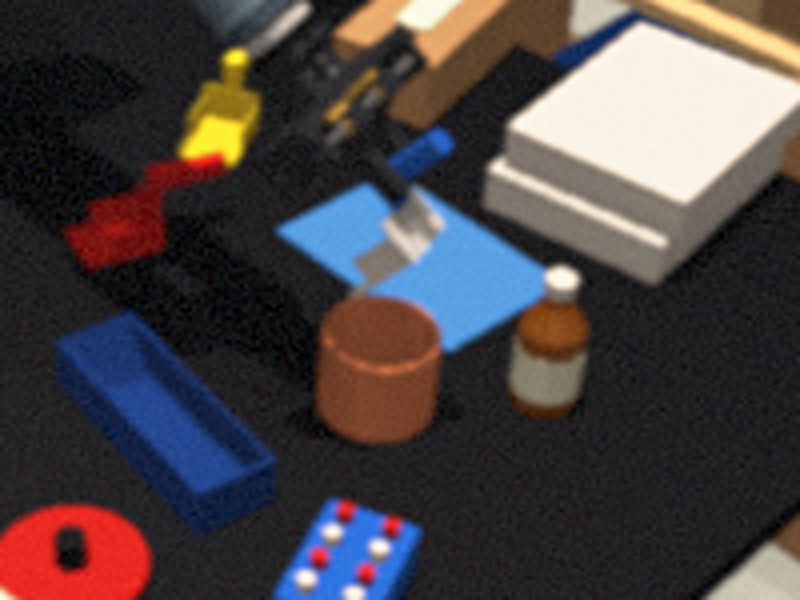

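```bash
python3 -m handwheel '{"grip":[0,0,0,0,0,0,0,0],"delta_pos":[[-8,7,-0.5],[-17,14,-0.5],[-26,22,-0.5],[-35,30,-0.5],[-45,38,-0.5],[-55,46.5,-0.5],[-67,56.7,-0.5],[-67,56.7,-0.5]],"rot":[[0,0,0],[0,0,0],[0,0,0],[0,0,0],[0,0,0],[0,0,0],[0,0,0],[0,0,0]]}'
python3 - <<'E'
from h import *
s=avg(4);snap('wrist','w19');snap('scene','s19');
print(s['joint_pos'])
telemetry.state=lambda:s
tipnow()
a=cv2.imread('pics/s19.png')[120:270,220:420];cv2.imwrite('pics/s19c.png',cv2.resize(a,None,fx=4,fy=4,interpolation=cv2.INTER_CUBIC))
E
```

```text
time_s: 27.18
tcp_pos: [0.6533, 0.1732, 0.1403]
tcp_rot: [-1.343, -0.85, -0.477]
wrist_force: [0.3, 0.0, -2.0]
grip_width: 0.0178
std mm [0.22 0.14 0.65]
[-0.02795542  0.11510765  2.12889359  1.36143909  0.22435915 -3.11786329]
t 27.32 tip [602.9 159.8  49.5] traylocal [ 31.1 180.3] yaw 0.262 pitch -49.8 roll -0.1 F [ 0.2 -0.2 -1.4] g 17.7
```

View pics/w19.png

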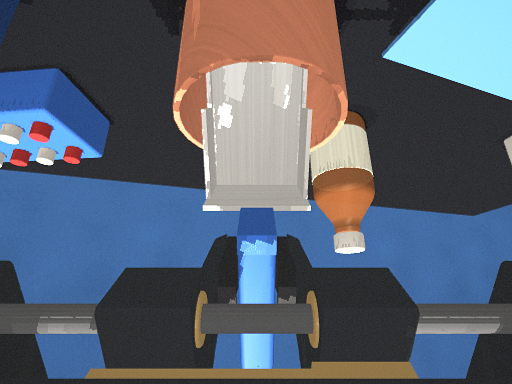

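View pics/s19c.png

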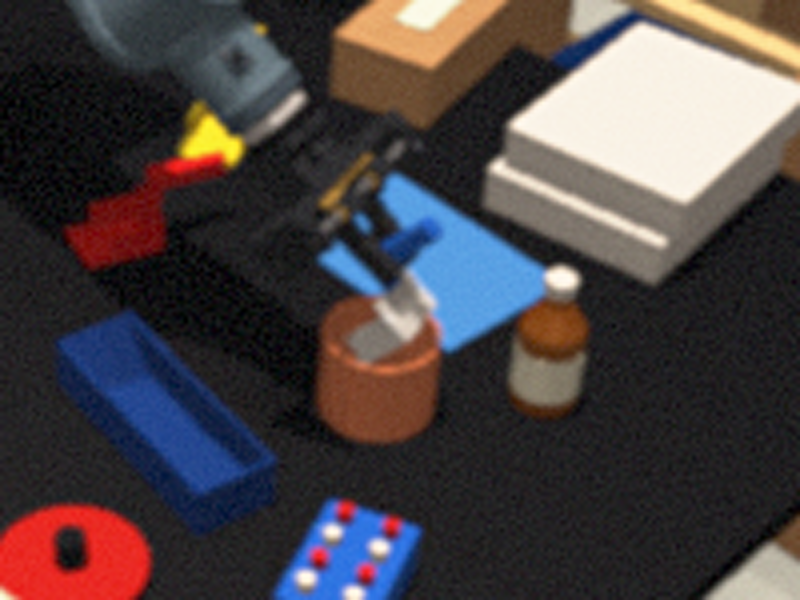

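```bash
python3 -m handwheel '{"grip":[0,0,0,0,0,0,0,0],"delta_pos":[[8,-7,0],[20,-17,0],[35,-30,0],[50,-42.5,0],[67,-57,0],[80,-68,0],[90,-76,0],[90,-76,0]],"rot":[[0,0,0],[0,0,0],[0,0,0],[0,0,0],[0,0,0],[0,0,0],[0,0,0.1],[0,0,0.1]]}'
python3 - <<'E'
from h import *
s=avg(4);print(s['joint_pos'])
telemetry.state=lambda:s
tipnow()
for w in [(580,200,160,-35,.15),(520,270,140,-20,0),(447,348,100,0,-.247)]:
  seq([w[:4]],s,w[4],False)
E
```

```text
time_s: 28.48
tcp_pos: [0.6554, 0.174, 0.2633]
tcp_rot: [-1.378, -0.788, -0.403]
wrist_force: [0.2, 0.4, -0.6]
grip_width: 0.0178
std mm [1.26 0.2  2.29]
[-0.01212874 -0.0829563   1.98571337  0.39019523  0.52183134 -2.11108053]
t 28.62 tip [594.5 158.5 173.7] traylocal [ 23.  177.5] yaw 0.262 pitch -44.3 roll 0.0 F [-0.3  0.1 -1.1] g 18.1
(580, 200, 160, -35) d [-10.5, 24.2, 35.5] w [-0.072, 0.086, 0.162]
(520, 270, 140, -20) d [-58.0, 36.4, 103.3] w [-0.141, 0.223, 0.421]
(447, 348, 100, 0) d [-144.0, 56.4, 170.5] w [-0.197, 0.483, 0.756]
```

```bash
python3 -m handwheel '{"grip":[0,0,0,0,0,0,0,0],"delta_pos":[[-10,24,35],[-34,30,70],[-58,36,103],[-85,42,127],[-115,50,150],[-144,56.4,170.5],[-144,56.4,170.5],[-144,56.4,170.5]],"rot":[[-0.072,0.086,0.162],[-0.105,0.155,0.29],[-0.141,0.223,0.421],[-0.16,0.31,0.53],[-0.18,0.4,0.65],[-0.197,0.483,0.756],[-0.197,0.483,0.756],[-0.197,0.483,0.756]]}'
python3 - <<'E'
from h import *
s=avg(5);print(s['joint_pos']);snap('wrist','w20')
telemetry.state=lambda:s
tipnow()
seq([(447,348,40,0),(447,348,7,0),(447,348,4.5,0)],s,-.247,False)
E
```

```text
time_s: 29.68
tcp_pos: [0.5472, 0.322, 0.118]
tcp_rot: [-1.562, 0.195, -0.192]
wrist_force: [-0.2, 1.0, -0.2]
grip_width: 0.0176
std mm [0.21 0.06 0.62]
[ 3.44718252e-01  4.00271171e-01  1.52147068e+00  8.53239483e-04
  1.22020282e+00 -9.78317697e-01]
t 29.88 tip [446.7 347.5 100.2] traylocal [-157.6  335.4] yaw -0.247 pitch 0.1 roll 0.0 F [ 0.2  0.5 -0.7] g 17.3
(447, 348, 40, 0) d [0.2, 60.1, 0.6] w [-0.0, -0.0, -0.001]
(447, 348, 7, 0) d [0.2, 93.1, 0.6] w [-0.0, -0.0, -0.001]
(447, 348, 4.5, 0) d [0.2, 95.6, 0.6] w [-0.0, -0.0, -0.001]
```

View pics/w20.png

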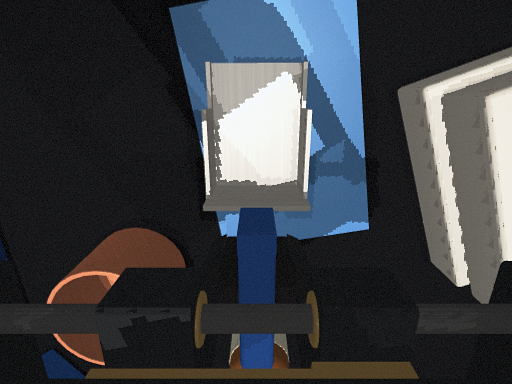

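```bash
python3 -m handwheel '{"grip":[0,0,0,0,0,0,0,0],"delta_pos":[[0,20,0.5],[0,45,0.5],[0,65,0.5],[0,80,0.5],[0,88,0.5],[0,92,0.5],[0,94.5,0.5],[0,94.5,0.5]],"rot":[[0,0,0],[0,0,0],[0,0,0],[0,0,0],[0,0,0],[0,0,0],[0,0,0],[0,0,0]]}'
python3 - <<'E'
from h import *
s=avg(3);telemetry.state=lambda:s
tipnow()
E
```

```text
time_s: 30.98
tcp_pos: [0.5472, 0.3228, 0.0241]
tcp_rot: [-1.562, 0.197, -0.193]
wrist_force: [-0.4, -0.0, -2.9]
grip_width: 0.0174
std mm [0.01 0.01 0.06]
t 31.07 tip [446.4 348.4   5.5] traylocal [-158.1  336.2] yaw -0.248 pitch 0.1 roll -0.0 F [-0.2 -0.2 -1.7] g 17.6
```

Down another 1.5 mm, then open and withdraw.

```bash
python3 -m handwheel '{"grip":[0,0,0,0.3,0.6,0.6,0.6,0.6],"delta_pos":[[0,0.8,0],[0,1.4,0],[0,1.4,0],[0,1.4,0],[0,1.4,0],[0,1.4,0],[0,1.4,0],[0,1.4,0]],"rot":[[0,0,0],[0,0,0],[0,0,0],[0,0,0],[0,0,0],[0,0,0],[0,0,0],[0,0,0]]}'
python3 -m handwheel '{"grip":[0.6,0.6,0.6,0.6,0.6,0.6,0.6,0.6],"delta_pos":[[0,-10,0],[0,-25,0],[0,-45,0],[0,-70,0],[0,-110,0],[0,-150,0],[0,-180,0],[0,-180,0]],"rot":[[0,0,0],[0,0,0],[0,0,0],[0,0,0],[0,0,0],[0,0,0],[0,0,0],[0,0,0]]}'
python3 - <<'E'
from h import *
s=avg(2);snap('wrist','w21');snap('top','top21')
z=np.load('pics/top21.npz');W=cloud('top',z['d'])*1e3
circ(W,[620,165],85,48,52);circ(W,[589,-176],18,0,64,4)
E
```

```text
time_s: 32.12
tcp_pos: [0.5468, 0.3227, 0.0222]
tcp_rot: [-1.563, 0.198, -0.192]
wrist_force: [-1.1, 0.3, -0.1]
grip_width: 0.0527
time_s: 33.12
tcp_pos: [0.5495, 0.3236, 0.2072]
tcp_rot: [-1.559, 0.192, -0.198]
wrist_force: [0.8, -0.1, -1.1]
grip_width: 0.0526
std mm [0.6  0.24 1.31]
136 [619.7 164.2] 0.012
1134 [ 588.9 -176.5] 0.0
```

View pics/w21.png

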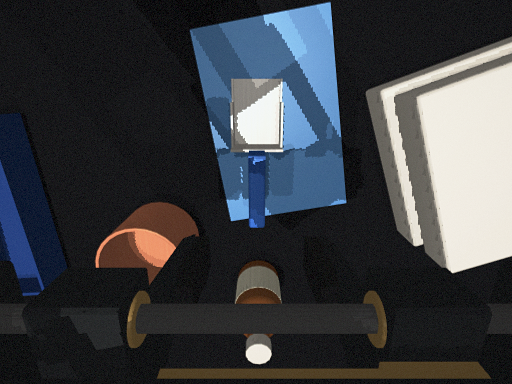

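View pics/top21.png

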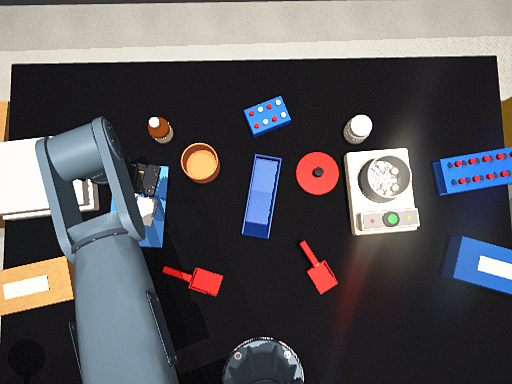

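Run:
```python
from h import *
s=avg(1)
for f in (.1,.25,.4,.55,.7,.85,1): 
    goto(np.array([549,323,207])*(1-f)+f*np.array([589,-176,150]),Rscoop(-.247-.953*f,0),s)
```

```text
std mm [0. 0. 0.]
now [546.6 322.4 200.9] delta [ 18.3  -0.4 -46.2] rot [ 0.0027  0.0938 -0.0051] deg 5.4
now [546.6 322.4 200.9] delta [  42.6    8.2 -117.3] rot [ 0.0031  0.2367 -0.0049] deg 13.6
now [546.6 322.4 200.9] delta [  66.9   16.8 -188.3] rot [ 0.0034  0.3797 -0.0047] deg 21.8
now [546.6 322.4 200.9] delta [  91.1   25.4 -259.4] rot [ 0.0038  0.5226 -0.0045] deg 29.9
now [546.6 322.4 200.9] delta [ 115.4   34.  -330.4] rot [ 0.0041  0.6655 -0.0042] deg 38.1
now [546.6 322.4 200.9] delta [ 139.7   42.6 -401.5] rot [ 0.0045  0.8085 -0.004 ] deg 46.3
now [546.6 322.4 200.9] delta [ 164.    51.2 -472.6] rot [ 0.0048  0.9514 -0.0037] deg 54.5
```

```bash
python3 -m handwheel '{"grip":[0.6,0.6,0.6,0.6,0.6,0.6,0.6,0.6],"delta_pos":[[16,0,-45],[36,8,-98],[56,14,-155],[76,20,-213],[97,27,-272],[115,34,-330],[140,43,-400],[164,51,-472]],"rot":[[0,0.09,0],[0,0.2,0],[0,0.32,0],[0,0.43,0],[0,0.55,0],[0,0.67,0],[0,0.81,0],[0,0.951,0]]}'
python3 -m handwheel '{"grip":[0.6,0.6],"delta_pos":[[0,0,0],[0,0,0]],"rot":[[0,0,0],[0,0,0]]}'
python3 - <<'E'
from h import *
s=avg(3);snap('wrist','w22');snap('top','top22')
telemetry.state=lambda:s;tipnow()
z=np.load('pics/w22.npz');W=cloud('wrist',z['d'],dict(tcp_pos=z['pos'],tcp_rot=z['rot']))*1e3
c=circ(W,[589,-176],18,0,64,3)
circ(W,[589,-176],48,0,14,3)
P=W.reshape(-1,3);P=P[(np.hypot(P[:,0]-589,P[:,1]+176)<40)&(P[:,2]>40)&(P[:,2]<60)];print(len(P),P.mean(0),P.min(0),P.max(0))
goto([589,-176,60],Rscoop(-1.2,0),s)
E
```

```text
time_s: 34.38
tcp_pos: [0.5874, -0.1508, 0.1526]
tcp_rot: [-1.363, 0.939, -0.931]
wrist_force: [0.4, 0.5, -0.9]
grip_width: 0.0528
time_s: 34.62
tcp_pos: [0.5875, -0.1486, 0.1529]
tcp_rot: [-1.364, 0.936, -0.927]
wrist_force: [-1.5, -0.1, 0.9]
grip_width: 0.0531
std mm [0.21 0.45 0.31]
t 34.73 tip [549.8 -51.1 134.6] traylocal [ 18.5 -36.8] yaw -1.198 pitch 0.1 roll -0.2 F [-0.5 -0.3  0.1] g 52.7
8772 [ 586.8 -174.6] 0.0
525 [ 586.9 -174.3] 0.0
566 [ 586.41517299 -173.0610713    47.4432359 ] [ 572.93742991 -188.23739771   40.02918628] [ 599.92174198 -160.7608571    49.80938953]
now [ 587.7 -148.   153.3] delta [26.8 93.3 -8.6] rot [ 0.0043  0.0018 -0.0026] deg 0.3
```

View pics/w22.png

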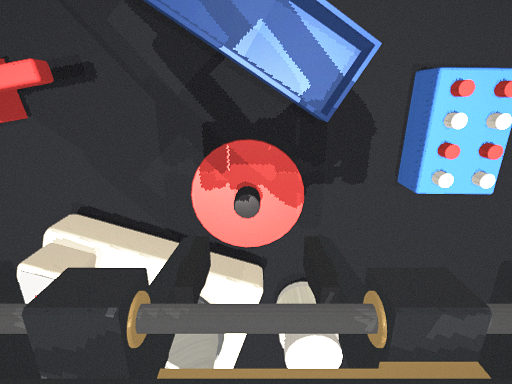

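Run:
```python
from h import *
z=np.load('pics/w22.npz');p=z['p'];W=cloud('wrist',z['d'],dict(tcp_pos=z['pos'],tcp_rot=z['rot']))*1e3
P=W.reshape(-1,3);n=np.hypot(P[:,0]-588,P[:,1]+175)
for lo,hi,r in((45,51,25),(15,21,75)):
    Q=P[(n<r)&(P[:,2]>lo)&(P[:,2]<hi)];print(cv2.minEnclosingCircle(Q[:,:2].astype(np.float32)),Q.min(0),Q.max(0))
```

```text
((586.735107421875, -174.39073181152344), 13.88158130645752) [ 573.21565542 -188.23739771   45.25093034] [ 599.92174198 -160.95947102   49.80938953]
((586.8564453125, -174.45437622070312), 63.986759185791016) [ 523.24363739 -237.77911256   15.03042122] [ 650.05409561 -110.93698483   20.94633988]
```

Run:
```python
from h import *
s=avg(2)
goto([586.8,-174.4,60],Rscoop(-1.2,0),s);goto([586.8,-174.4,-4],Rscoop(-1.2,0),s)
```

```text
std mm [0.01 0.11 0.04]
now [ 588.4 -147.7  154.3] delta [ 24.4  94.3 -11. ] rot [ 0.0031  0.0029 -0.0009] deg 0.2
now [ 588.4 -147.7  154.3] delta [ 24.4 158.3 -10.8] rot [ 0.0031  0.0029 -0.0009] deg 0.2
```

```bash
python3 -m handwheel '{"grip":[0.6,0.6,0.6,0.6,0.6],"delta_pos":[[15,20,-7],[24,50,-11],[24,80,-11],[24,94,-11],[24,94,-11]],"rot":[[0,0,0],[0,0,0],[0,0,0],[0,0,0],[0,0,0]]}'
python3 - <<'E'
from h import *
s=avg(4);snap('wrist','w23')
goto([586.8,-174.4,-4],Rscoop(-1.2,0),s)
z=np.load('pics/w23.npz');p=z['p'];W=cloud('wrist',z['d'],dict(tcp_pos=z['pos'],tcp_rot=z['rot']))*1e3
P=W.reshape(-1,3);n=np.hypot(P[:,0]-588,P[:,1]+175)
Q=P[(n<25)&(P[:,2]>45)&(P[:,2]<51)];print(cv2.minEnclosingCircle(Q[:,:2].astype(np.float32)))
E
```

```text
time_s: 35.6
tcp_pos: [0.5853, -0.1754, 0.0584]
tcp_rot: [-1.365, 0.937, -0.927]
wrist_force: [-0.0, 0.2, -0.3]
grip_width: 0.0527
std mm [0.76 0.23 1.09]
now [ 586.4 -175.8   60.1] delta [-1.1 64.1  1.1] rot [ 0.0034  0.0004 -0.001 ] deg 0.2
((586.6826171875, -174.39218139648438), 13.96102237701416)
```

View pics/w23.png

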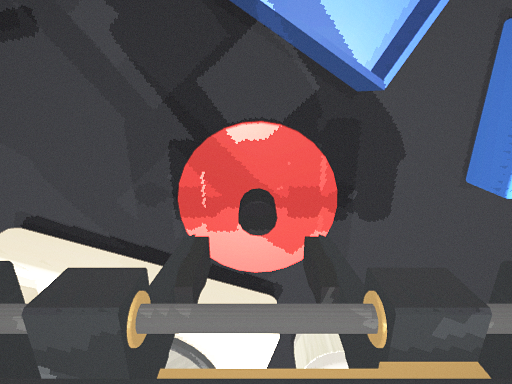

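```bash
python3 -m handwheel '{"grip":[0.6,0.6,0.6,0.6,0.6,0.6,0,0],"delta_pos":[[-1,20,1],[-1,40,1],[-1,52,1],[-1,60,1],[-1,64,1],[-1,64,1],[-1,64,1],[-1,64,1]],"rot":[[0,0,0],[0,0,0],[0,0,0],[0,0,0],[0,0,0],[0,0,0],[0,0,0],[0,0,0]]}'
python3 -m handwheel '{"grip":[0,0,0,0,0,0],"delta_pos":[[0,0,0],[0,0,0],[0,0,0],[0,0,0],[0,0,0],[0,0,0]],"rot":[[0,0,0],[0,0,0],[0,0,0],[0,0,0],[0,0,0],[0,0,0]]}'
```

```text
time_s: 36.85
tcp_pos: [0.5871, -0.1744, -0.0033]
tcp_rot: [-1.364, 0.933, -0.93]
wrist_force: [0.5, -0.3, 0.1]
grip_width: 0.0351
time_s: 37.6
tcp_pos: [0.587, -0.1744, -0.0035]
tcp_rot: [-1.364, 0.933, -0.93]
wrist_force: [-0.4, 1.0, 4.9]
grip_width: 0.027
```

```bash
python3 -m handwheel '{"grip":[0,0,0,0,0,0,0,0],"delta_pos":[[0,-6,0],[0,-20,0],[0,-45,0],[0,-80,0],[0,-115,0],[0,-150,0],[0,-180,0],[0,-190,0]],"rot":[[0,0,0],[0,0,0],[0,0,0],[0,0,0],[0,0,0],[0,0,0],[0,0,0],[0,0,0]]}'
python3 - <<'E'
from h import *
s=avg(4);snap('wrist','w24');snap('top','top24');print(s['grip_width'],s['wrist_force'])
goto([557,-350.3,190],Rscoop(-1.2,0),s)
T=toolT(dict(tcp_pos=np.load('pics/w24.npz')['pos'],tcp_rot=np.load('pics/w24.npz')['rot']))
z=np.load('pics/w24.npz');W=cloud('wrist',z['d'],dict(tcp_pos=z['pos'],tcp_rot=z['rot']))*1e3
L=(W-T[:3,3]*1e3)@T[:3,:3];hsv=cv2.cvtColor(p:=np.ascontiguousarray(z['p']),cv2.COLOR_RGB2HSV)
m=(hsv[...,1]>140)&((hsv[...,0]<8)|(hsv[...,0]>172))&(np.abs(L[...,1])<60)&(np.abs(L[...,0])<90)
Q=L[m];print(len(Q),Q.min(0),Q.max(0),np.percentile(Q[:,1],[5,50,95]),cv2.minEnclosingCircle(Q[:,[0,2]].astype(np.float32)))
# tilt
A=np.c_[Q[:,0],Q[:,2],np.ones(len(Q))];print(np.linalg.lstsq(A,Q[:,1],rcond=None)[0])
E
```

```text
time_s: 38.6
tcp_pos: [0.5883, -0.1747, 0.1889]
tcp_rot: [-1.364, 0.931, -0.933]
wrist_force: [1.5, -0.2, -2.1]
grip_width: 0.0271
std mm [0.51 0.25 1.32]
0.02731107066494573 [ 0.59510906 -0.11118515 -2.11961965]
now [ 587.9 -174.4  187.7] delta [152.7  -2.  -92.6] rot [0.0018 0.0006 0.0008] deg 0.1
18623 [-63.96286825 -56.37315789 -63.68285097] [ 41.92515232 -14.64156689  62.56193752] [-22.39884583 -21.39687713 -20.3282609 ] ((-1.171284794807434, -0.626370906829834), 63.608848571777344)
[-1.11645620e-02 -2.18268804e-03 -2.17189398e+01]
```

View pics/w24.png

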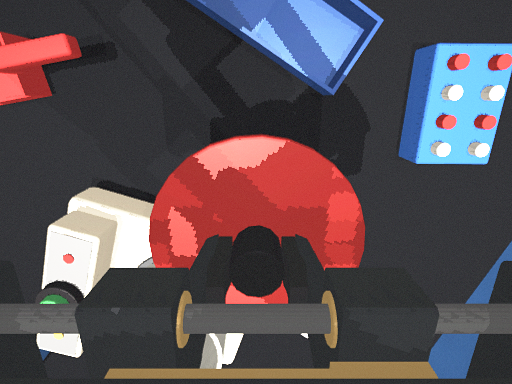

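Run:
```python
from h import *
for f in('w14','w15','w24'):
    z=np.load(f'pics/{f}.npz');W=cloud('wrist',z['d'],dict(tcp_pos=z['pos'],tcp_rot=z['rot']))*1e3
    P=W.copy()
    hs=cv2.cvtColor(np.ascontiguousarray(z['p']),cv2.COLOR_RGB2HSV)
    if f=='w14': P[50:215,200:312]=np.nan
    if f=='w15': P[60:215,200:312]=np.nan
    P=P[~np.isnan(P[...,0])]
    try: circ(P,[556,-349],145,55,60,2.5)
    except Exception as e: print(e)
```

```text
2192 [ 556.4 -349.9] 0.004
1242 [ 554.4 -350.6] 0.003
199 [ 554.9 -348.9] 0.001
```

```bash
python3 - <<'E'
from h import *
s=avg(2)
goto([555,-349.6,188],Rscoop(-1.2,0),s)
E
python3 -m handwheel '{"grip":[0,0,0,0,0,0,0,0],"delta_pos":[[15,0,-9],[40,0,-24],[70,0,-42],[100,0,-61],[130,0,-79],[152.5,0,-94],[152.5,0,-94],[152.5,0,-94]],"rot":[[0,0,0],[0,0,0],[0,0,0],[0,0,0],[0,0,0],[0,0,0],[0,0,0],[0,0,0]]}'
python3 - <<'E'
from h import *
s=avg(5)
goto([555,-349.6,145],Rscoop(-1.2,0),s);snap('wrist','w25');snap('scene','s25');snap('top','top25')
a=cv2.imread('pics/s25.png')[170:320,100:300];cv2.imwrite('pics/s25c.png',cv2.resize(a,None,fx=4,fy=4,interpolation=cv2.INTER_CUBIC))
E
```

```text
std mm [0.05 0.04 0.05]
now [ 586.4 -173.7  184.3] delta [152.5  -3.7 -93.1] rot [ 0.0053  0.0005 -0.0032] deg 0.4
time_s: 40.0
tcp_pos: [0.555, -0.3501, 0.186]
tcp_rot: [-1.364, 0.935, -0.929]
wrist_force: [0.5, -0.4, -2.8]
grip_width: 0.0273
std mm [0.19 0.28 0.13]
now [ 555.3 -349.6  186.2] delta [-0.  41.2 -0.1] rot [ 0.0033  0.0013 -0.0015] deg 0.2
```

View pics/s25c.png

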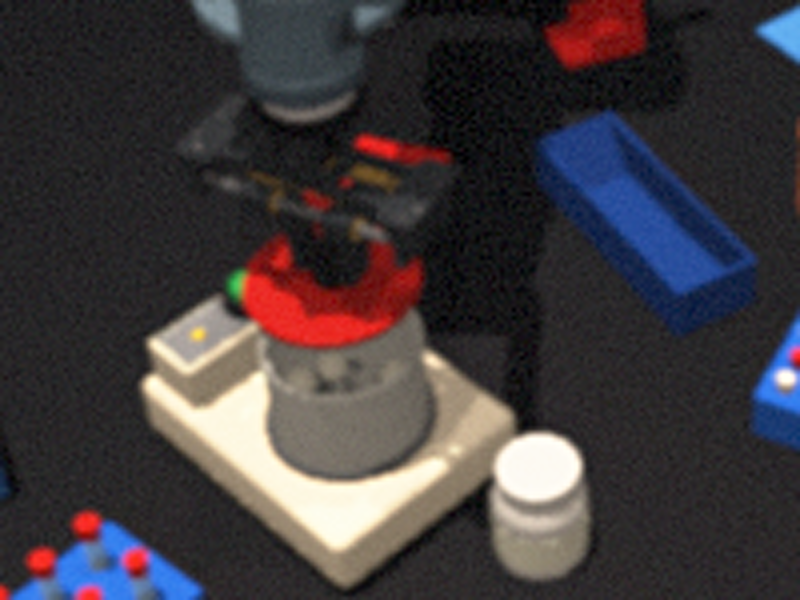

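View pics/w25.png

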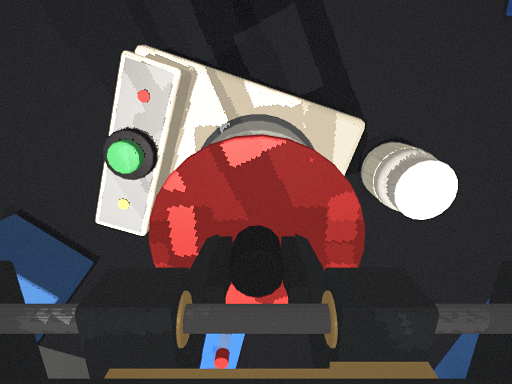

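```bash
python3 - <<'E'
from h import *
z=np.load('pics/w25.npz');W=cloud('wrist',z['d'],dict(tcp_pos=z['pos'],tcp_rot=z['rot']))*1e3
circ(W,[555,-349.6],145,55,60,2.5)
hs=cv2.cvtColor(np.ascontiguousarray(z['p']),cv2.COLOR_RGB2HSV)
m=(hs[...,0]>45)&(hs[...,0]<85)&(hs[...,1]>100)&(np.abs(W[...,2]-125)<8);Q=W[m];print(len(Q),Q.mean(0),cv2.minEnclosingCircle(Q[:,:2].astype(np.float32)),np.percentile(Q[:,2],[10,50,90]))
E
python3 -m handwheel '{"grip":[0,0,0,0,0,0],"delta_pos":[[0,10,0],[0,22,0],[0,32,0],[0,38,0],[0,38,0],[0,38,0]],"rot":[[0,0,0],[0,0,0],[0,0,0],[0,0,0],[0,0,0],[0,0,0]]}'
```

```text
332 [ 554.9 -348.9] 0.0
971 [ 441.8235306  -354.88107239  126.0578438 ] ((439.0692443847656, -356.34515380859375), 15.500383377075195) [123.24268183 126.72684718 127.71279343]
time_s: 41.15
tcp_pos: [0.5552, -0.3506, 0.1487]
tcp_rot: [-1.365, 0.933, -0.93]
wrist_force: [0.3, 0.0, -2.1]
grip_width: 0.027
```

Lower into the mouth (expected seated TCP z ≈ 131), watching force.

```bash
python3 -m handwheel '{"grip":[0,0,0,0,0,0],"delta_pos":[[0,4,0],[0,8,0],[0,11,0],[0,14,0],[0,14,0],[0,14,0]],"rot":[[0,0,0],[0,0,0],[0,0,0],[0,0,0],[0,0,0],[0,0,0]]}'
python3 - <<'E'
from h import *
s=avg(3);print(s['tcp_pos'],s['wrist_force'],s['wrist_torque'])
E
```

```text
time_s: 41.9
tcp_pos: [0.555, -0.3505, 0.1343]
tcp_rot: [-1.365, 0.934, -0.93]
wrist_force: [0.3, 0.2, -2.5]
grip_width: 0.0272
std mm [0.02 0.02 0.05]
[ 0.55502208 -0.35048194  0.13441692] [ 0.41907966  0.32950095 -2.48264077] [-0.01856195  0.0391339  -0.00089264]
```

```bash
python3 -m handwheel '{"grip":[0,0,0,0],"delta_pos":[[0,2,0],[0,3.5,0],[0,3.5,0],[0,3.5,0]],"rot":[[0,0,0],[0,0,0],[0,0,0],[0,0,0]]}'
python3 - <<'E'
from h import *
s=avg(3);print(s['tcp_pos'],s['wrist_force'],s['wrist_torque'])
E
```

```text
time_s: 42.55
tcp_pos: [0.555, -0.3505, 0.1315]
tcp_rot: [-1.365, 0.934, -0.93]
wrist_force: [-3.4, 2.2, 5.2]
grip_width: 0.0274
std mm [0.01 0.02 0.04]
[ 0.55496753 -0.35046701  0.13150009] [-3.80859911  2.39258538  5.60801752] [ 0.32573193  0.47539265 -0.03286783]
```

```bash
python3 -m handwheel '{"grip":[0.2,0.4,0.6,0.6,0.6,0.6,0.6,0.6],"delta_pos":[[0,0,0],[0,0,0],[0,0,0],[0,0,0],[0,0,0],[0,0,0],[0,0,0],[0,0,0]],"rot":[[0,0,0],[0,0,0],[0,0,0],[0,0,0],[0,0,0],[0,0,0],[0,0,0],[0,0,0]]}'
python3 -m handwheel '{"grip":[0.6,0.6,0.6,0.6,0.6,0.6,0.6,0.6],"delta_pos":[[0,-8,0],[0,-25,0],[0,-50,0],[-30,-85,0],[-70,-100,0],[-110,-110,0],[-130,-110,0],[-130,-110,0]],"rot":[[0,0,0],[0,0,0],[0,0,0],[0,0,0],[0,0,0],[0,0,0],[0,0,0],[0,0,0]]}'
python3 - <<'E'
from h import *
s=avg(5);snap('scene','s26');snap('top','top26')
z=np.load('pics/top26.npz');W=cloud('top',z['d'])*1e3;P=W.reshape(-1,3)
Q=P[(np.hypot(P[:,0]-557,P[:,1]+350)<75)&(np.abs(P[:,2]-153)<6)];print(len(Q),np.median(Q,0),cv2.minEnclosingCircle(Q[:,:2].astype(np.float32)))
A=np.c_[Q[:,:2]-Q[:,:2].mean(0),np.ones(len(Q))];print(np.linalg.lstsq(A,Q[:,2],rcond=None)[0])
a=cv2.imread('pics/s26.png')[170:320,100:300];cv2.imwrite('pics/s26c.png',cv2.resize(a,None,fx=4,fy=4,interpolation=cv2.INTER_CUBIC))
E
```

```text
time_s: 43.7
tcp_pos: [0.5549, -0.3504, 0.1308]
tcp_rot: [-1.365, 0.934, -0.93]
wrist_force: [0.4, -0.4, 0.2]
grip_width: 0.053
time_s: 44.7
tcp_pos: [0.5082, -0.2287, 0.2416]
tcp_rot: [-1.365, 0.932, -0.93]
wrist_force: [-0.5, -0.5, -0.8]
grip_width: 0.0527
std mm [0.06 0.6  0.42]
72 [ 502.18084986 -356.00062449  152.91382709] ((502.4400939941406, -357.98779296875), 17.19133758544922)
[5.23110785e-02 1.55372716e-02 1.53065585e+02]
```

View pics/s26c.png

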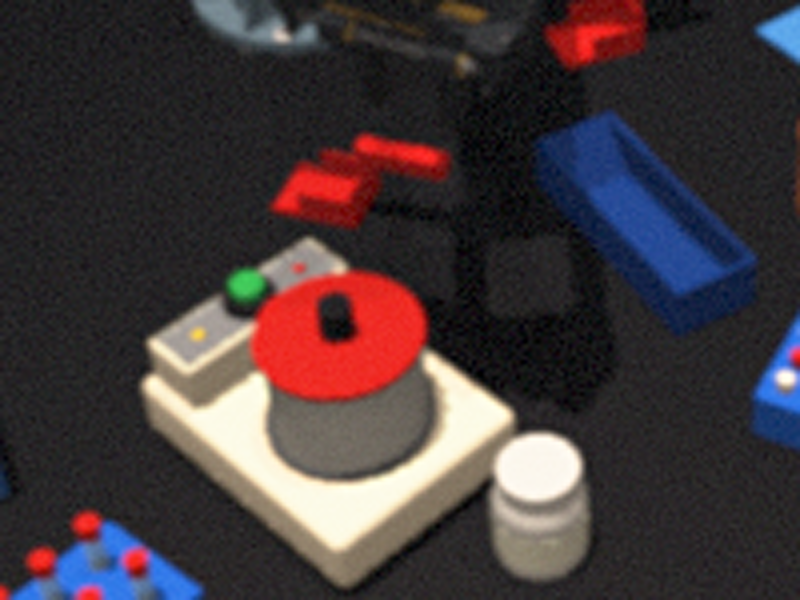

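View pics/top26.png

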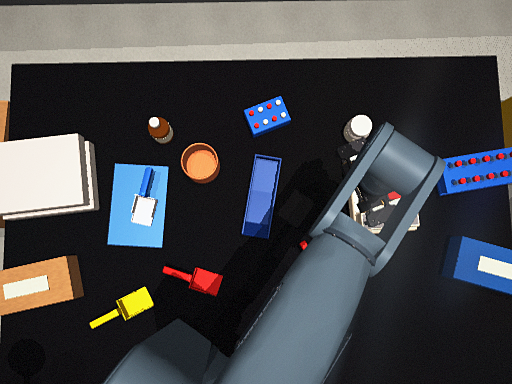

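Run:
```python
from h import *
s=avg(2)
z=np.load('pics/s26.npz');W=cloud('scene',z['d'])*1e3;P=W.reshape(-1,3)
Q=P[(np.hypot(P[:,0]-556,P[:,1]+350)<62)&(np.hypot(P[:,0]-556,P[:,1]+350)>25)&(np.abs(P[:,2]-153)<8)];print(len(Q),np.median(Q,0))
A=np.c_[Q[:,:2]-Q[:,:2].mean(0),np.ones(len(Q))];print(np.linalg.lstsq(A,Q[:,2],rcond=None)[0])
Q=P[(np.hypot(P[:,0]-556,P[:,1]+350)<75)&(np.abs(P[:,2]-153)<5)];print(cv2.minEnclosingCircle(Q[:,:2].astype(np.float32)))
goto([440,-300,200],Rscoop(0,0),s)
```

```text
std mm [0.01 0.07 0.04]
819 [ 563.14660505 -356.16135404  153.49995926]
[-1.30362459e-03 -7.56368666e-04  1.53463503e+02]
((554.829345703125, -350.8688049316406), 66.94245910644531)
now [ 508.1 -229.9  240.3] delta [ 40.8  40.6 -88.7] rot [ 0.0024 -1.2004 -0.0038] deg 68.8
```

```bash
python3 -m handwheel '{"grip":[0,0,0,0,0,0,0,0],"delta_pos":[[5,5,-12],[11,11,-25],[17,17,-38],[23,23,-51],[30,30,-65],[36,36,-78],[41,40,-88],[41,40,-88]],"rot":[[0,-0.17,0],[0,-0.34,0],[0,-0.51,0],[0,-0.68,0],[0,-0.85,0],[0,-1.02,0],[0,-1.2,0],[0,-1.2,0]]}'
python3 - <<'E'
from h import *
s=avg(5);snap('wrist','w27');print(s['grip_width'],s['joint_pos'])
z=np.load('pics/w27.npz');W=cloud('wrist',z['d'],dict(tcp_pos=z['pos'],tcp_rot=z['rot']))*1e3
hs=cv2.cvtColor(np.ascontiguousarray(z['p']),cv2.COLOR_RGB2HSV)
m=(hs[...,0]>45)&(hs[...,0]<85)&(hs[...,1]>100)&(np.abs(W[...,2]-125)<12);Q=W[m];print(len(Q),Q.mean(0) if len(Q) else 0)
goto([440,-356,150],Rscoop(0,0),s)
E
```

```text
time_s: 46.15
tcp_pos: [0.4404, -0.2998, 0.2008]
tcp_rot: [-1.571, 0.005, 0.001]
wrist_force: [0.4, 0.5, 0.0]
grip_width: 0.0003
std mm [0.32 0.21 0.23]
0.0004758043270851596 [-0.81700638  0.0970655   1.7192718  -0.00265974  1.32707023 -2.38542166]
769 [ 438.59843054 -355.3680832   125.90869608]
now [ 440.9 -299.5  201.1] delta [ -0.6  51.2 -56.5] rot [ 0.0001 -0.003  -0.0034] deg 0.3
```

View pics/w27.png

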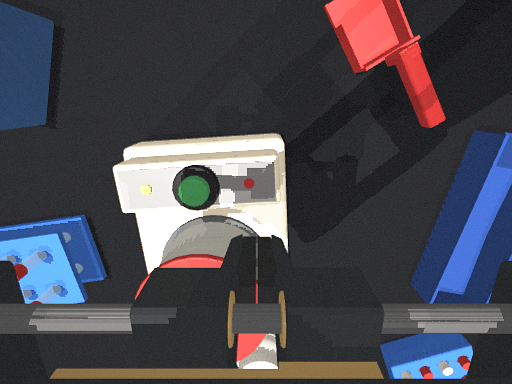

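```bash
python3 -m handwheel '{"grip":[0,0,0,0,0,0,0,0],"delta_pos":[[-1,0,-20],[-1,15,-45],[-1,35,-56],[-1,60,-56],[-1,80,-56],[-1,91,-56],[-1,91,-56],[-1,91,-56]],"rot":[[0,0,0],[0,0,0],[0,0,0],[0,0,0],[0,0,0],[0,0,0],[0,0,0],[0,0,0]]}'
python3 - <<'E'
from h import *
s=avg(4);goto([440,-355.5,97.5],Rscoop(0,0),s);print(s['wrist_force']);snap('scene','s28')
a=cv2.imread('pics/s28.png')[170:320,100:300];cv2.imwrite('pics/s28c.png',cv2.resize(a,None,fx=4,fy=4,interpolation=cv2.INTER_CUBIC))
E
```

```text
time_s: 47.45
tcp_pos: [0.44, -0.3559, 0.1109]
tcp_rot: [-1.572, 0.002, 0.003]
wrist_force: [0.5, -1.5, 0.1]
grip_width: 0.0005
std mm [0.03 0.04 0.1 ]
now [ 440.  -355.9  111.1] delta [-0.  13.6  0.4] rot [ 0.0015  0.0006 -0.0025] deg 0.2
[ 0.10618309 -0.4282383   0.21972487]
```

View pics/s28c.png

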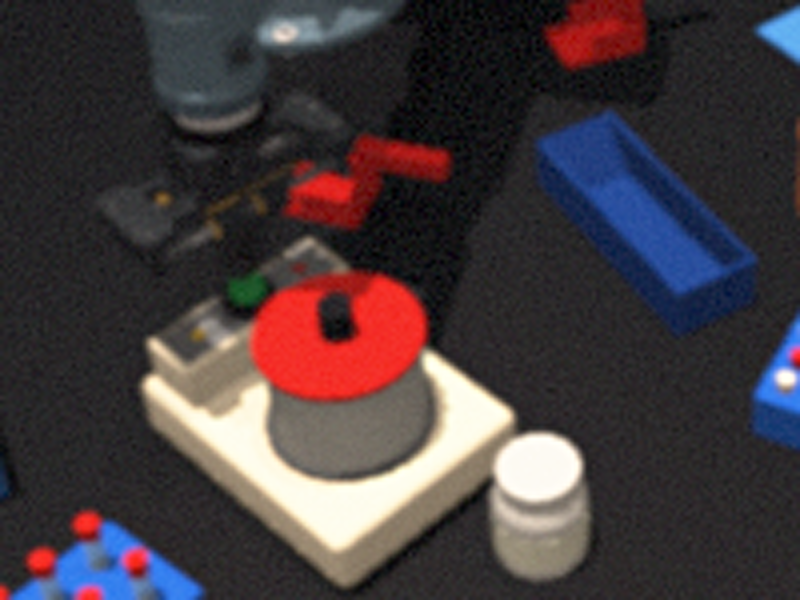

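Descend in small steps until the spring force shows, then to the stop.

```bash
python3 -m handwheel '{"grip":[0,0,0,0],"delta_pos":[[0,5,0.4],[0,10,0.4],[0,14,0.4],[0,14,0.4]],"rot":[[0,0,0],[0,0,0],[0,0,0],[0,0,0]]}'
python3 -m handwheel '{"grip":[0,0,0],"delta_pos":[[0,2,0],[0,4,0],[0,4,0]],"rot":[[0,0,0],[0,0,0],[0,0,0]]}'
```

```text
time_s: 48.2
tcp_pos: [0.4395, -0.3549, 0.096]
tcp_rot: [-1.571, 0.003, 0.003]
wrist_force: [-0.2, 1.7, 4.1]
grip_width: 0.0002
time_s: 48.58
tcp_pos: [0.4395, -0.355, 0.0927]
tcp_rot: [-1.571, 0.002, 0.003]
wrist_force: [-1.9, 2.9, 7.7]
grip_width: 0.0005
```

```bash
python3 -m handwheel '{"grip":[0,0,0],"delta_pos":[[0,1.5,0],[0,3,0],[0,3,0]],"rot":[[0,0,0],[0,0,0],[0,0,0]]}'
```

```text
time_s: 48.95
tcp_pos: [0.4397, -0.355, 0.0924]
tcp_rot: [-1.571, 0.002, 0.004]
wrist_force: [-8.6, 10.3, 27.0]
grip_width: 0.0005
```

Run:
```python
from h import *
z=np.load('pics/w27.npz');W=cloud('wrist',z['d'],dict(tcp_pos=z['pos'],tcp_rot=z['rot']))*1e3
r=np.hypot(W[...,0]-439.5,W[...,1]+355.5)
for a in range(0,36,3):
    q=W[...,2][(r>=a)&(r<a+3)];print(a,len(q),np.percentile(q,[5,50,95]).round(1))
s=avg(3);print(s['tcp_pos'],s['wrist_force'])
snap('scene','s29');a=cv2.imread('pics/s29.png')[190:290,100:240];cv2.imwrite('pics/s29c.png',cv2.resize(a,None,fx=5,fy=5,interpolation=cv2.INTER_CUBIC))
```

```text
0 33 [125.8 127.1 128.1]
3 98 [126.  127.1 128.2]
6 168 [125.9 127.  128.2]
9 243 [125.6 126.7 128. ]
12 327 [116.3 122.  127.1]
15 327 [116.  117.2 322. ]
18 1214 [108.7 300.2 322.3]
21 3077 [105.5 306.1 327.5]
24 2611 [ 85.4 309.9 323. ]
27 1777 [ 61.4 308.8 327.2]
30 1565 [ 59.2 301.6 327.3]
33 1477 [ 29.3 297.8 327.1]
std mm [0.01 0.02 0.  ]
[ 0.43965517 -0.35505488  0.09236958] [-8.73683463  9.99724674 26.22832498]
```

View pics/s29c.png

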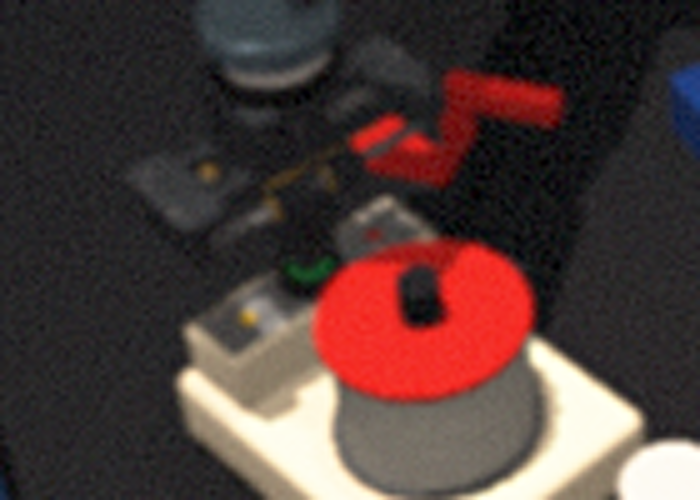

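```bash
python3 -m handwheel '{"grip":[0,0,0,0,0,0,0,0],"delta_pos":[[0,-3,0],[0,-8,0],[0,-25,0],[0,-60,0],[-20,-100,0],[-50,-130,40],[-80,-150,80],[-100,-150,120]],"rot":[[0,0,0],[0,0,0],[0,0,0],[0,0,0],[0,0,0],[0,0,0],[0,0,0],[0,0,0]]}'
python3 -m handwheel '{"grip":[0,0,0,0,0,0,0,0],"delta_pos":[[-10,0,40],[-20,0,90],[-30,0,140],[-40,0,190],[-40,0,220],[-40,0,240],[-40,0,240],[-40,0,240]],"rot":[[0,0,0],[0,0,0],[0,0,0],[0,0,0],[0,0,0],[0,0,0],[0,0,0],[0,0,0]]}'
python3 - <<'E'
from h import *
s=avg(5);print(s['wrist_force'],s['tcp_pos']);snap('scene','s30');snap('top','top30')
for n in('top','scene'):
    z=np.load(f"pics/{'top30' if n=='top' else 's30'}.npz");W=cloud(n,z['d'])*1e3;P=W.reshape(-1,3)
    r=np.hypot(P[:,0]-556,P[:,1]+350);Q=P[(r<60)&(r>25)&(np.abs(P[:,2]-153)<8)];A=np.c_[Q[:,:2]-Q[:,:2].mean(0),np.ones(len(Q))];print(n,len(Q),np.linalg.lstsq(A,Q[:,2],rcond=None)[0])
    Q=P[(r<75)&(np.abs(P[:,2]-153)<4)];print(cv2.minEnclosingCircle(Q[:,:2].astype(np.float32)))
    circ(W,[620,165],85,48,52)
    print('btn z',np.median(P[np.hypot(P[:,0]-441,P[:,1]+357)<8][:,2]))
E
```

```text
time_s: 50.15
tcp_pos: [0.3397, -0.2349, 0.2418]
tcp_rot: [-1.575, 0.001, 0.0]
wrist_force: [-0.6, -0.1, -1.2]
grip_width: 0.0003
time_s: 51.15
tcp_pos: [0.3, 0.0045, 0.2398]
tcp_rot: [-1.572, 0.002, 0.003]
wrist_force: [0.1, -0.9, -1.0]
grip_width: 0.0003
std mm [0.03 0.08 0.1 ]
[ 0.12946222 -0.3951997  -0.02962134] [0.29993555 0.00431802 0.23968069]
top 1295 [-1.76667652e-03  8.44260264e-04  1.53146326e+02]
((556.1277465820312, -351.87908935546875), 64.19453430175781)
142 [619.7 164.1] 0.01
btn z 128.86364691435293
scene 745 [-6.57481735e-03 -3.95483002e-04  1.53439386e+02]
((555.3070068359375, -351.9619140625), 65.77041625976562)
83 [619.3 165.1] 0.311
btn z 127.88932069181524
```

View pics/s30.png

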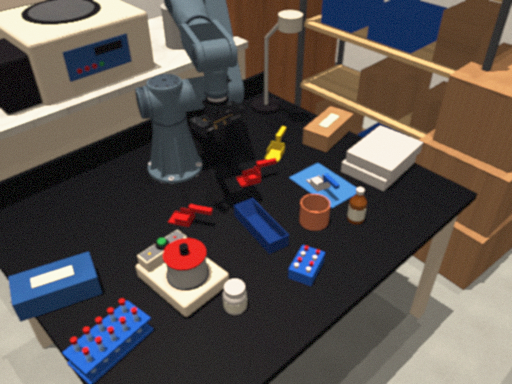

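View pics/top30.png

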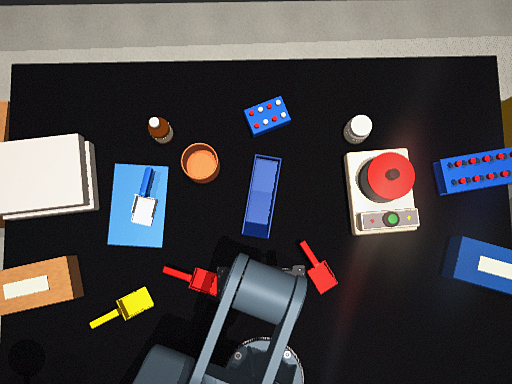

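```bash
python3 -c "
from plant import job
print(job.job_done())"
```

```text
the job is handed in; nothing more can be done
None
```

The job is done and handed in at about 51 s of the 210 s allowed. My last checks agree with the task.

- **Balls:** all 5 went into the jar in one scoop and pour. The depth picture of the open jar showed 5 balls, one of them partly behind the rim, and the scoop and tray were empty.
- **Rinse:** the scoop's front edge went about 35 mm below the pot's rim, against the 28 mm needed. The pot stayed within 1 mm of where it was.
- **Scoop:** it stands upright on its blue mat, released.
- **Lid:** it is seated on the jar and level. The disc top measured 153 mm against 153 mm expected.
- **Button:** I pressed it to a hard stop at 27 N with the jar closed. The stop height matches the full 6 mm of travel. I inferred this from height and force, because the joint has no reading.
- **Bystanders:** the bottle, the white screw jar and the tube box look unmoved in the final pictures.

Two things disagreed along the way:
- **Finger length:** the real fingertips sit about 29 mm behind the reported TCP. The first two grasps of the scoop closed just above the handle without disturbing it, and I allowed for the offset from then on.
- **Cameras:** the top and wrist cameras differ by 2 to 3 mm in x and y. I used the wrist camera for the lid and the button.

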